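# Free the jammed blank chest and crib-stack the blanks to air

### The job

The knob of the seal-blank chest spins loose, so take the bamboo dowel from the brush rest and push the latch's spring bolt back through the strike hole in the chest's front, so that the sprung lid comes up. Then stack all the resin blanks from the chest crosswise in the middle of the enamel tray to air: two to a layer, with a gap of about one and a half blank widths between them, the bottom pair along the tray's long side, every layer square across the one below, an odd last blank to one side like one of a pair. Finish with the lid pressed shut until it latches, the dowel back on its rest, and the pot, seals and paste jar left where they stand.

Things in the scene. Friction and masses are not known exactly. Their poses are not given: they have to be found in the camera images.
- chest: Dark fixed chest, 168 (x) x 208 (y) x 56 mm high plus lid; side walls 30 mm high. Origin: centre of its underside; front faces its -x (about world -y), hinges at +x. Floor at 10 mm. Blanks lie along its x, centres at x = +17 mm, in columns at y = -48, 0, +48 mm, three on the floor, the rest on top; battens 3 mm wide, 5 mm high run 13 mm each side of a column's middle.
- hole (a point): Mouth of the round 18 mm strike hole in the brass plate on the chest's front wall, 40 mm above the table. Axes as the chest's: x points straight into the hole. Wall 14 mm thick. The bolt's end face is 5 mm inside the mouth while latched; pushed until the dowel's end is 15 to 18 mm past the mouth, the lid comes free.
- lid (a joint): Lid (168 x 208 x 10 mm, with 25 mm cheeks at its sides, 0.4 kg), rad: 0 shut, grows as it opens. Once the bolt is clear a spring lifts it by itself in about 2 s to 1.85 (leaning 0.28 rad past upright, away from the front). The spring resists closing with 3 to 5 N at the free edge; in the last 0.2 rad the latch adds some 6 N. Pressed right down to 0 it latches by itself.
- lid_hinge (a point): Middle of the lid's hinge line: 56 mm above the table, x = +84 mm in the chest; the line runs along y. Axes as the chest's.
- lid_edge (a point): Point of the lid's outer face, mid-width, 10 mm from the free edge: 158 mm from the hinge along the lid, 10 mm above the hinge line when shut. Moves with the lid; axes: x towards the hinge, z out of the outer face. The loose brass knob (30 mm across, 23 mm tall) stands on the outer face 9 to 39 mm from here towards the hinge: press 50 to 60 mm to one side (y) of it.
- bolt (a joint): Brass spring bolt in the lid's latch, m: 0 fully out, 0.014 fully pushed in (along the lid's +x). Spring 1.8 N at 0, plus 150 N/m; releasing takes 3 to 8 N. Flat end face 10 mm wide, 37 to 46 mm above the table, bevelled below. The lid comes free between 0.005 and 0.009.
- dowel: Loose bamboo dowel, 12 mm in diameter, 180 mm long, 25 g. Origin at its centre, y along its length (either end may be used). It starts in the two notches of the brush rest, its axis 46 mm above the table.
- rest_mid (a point): Seat of the fixed blue brush rest: the dowel's centre when it lies in it, 46 mm above the table; y along the seat (dowel's direction), z up. Rest 40 x 120 mm, base 10 mm thick, two V-notched posts 12 mm thick at y = -50 and +50 mm, prongs to 60 mm above the table, spread to 45 mm in x. Between the posts there is room for the fingers.
- tray: Fixed white enamel tray with a blue rim, 170 (x) x 220 (y) x 12 mm high, walls 4 mm. Origin: centre of its underside; y along its long side, z up. Its floor is 4 mm above the table. The table between tray and chest is clear (world x 0.45 to 0.69, y 0.00 to 0.08 m).
- blank1: Loose resin seal blank, a square bar 100 x 20 x 20 mm, 55 g, origin at its centre, x along its length.
- blank2: Loose resin seal blank, a square bar 100 x 20 x 20 mm, 55 g, origin at its centre, x along its length.
- blank3: Loose resin seal blank, a square bar 100 x 20 x 20 mm, 55 g, origin at its centre, x along its length.
- blank4: Loose resin seal blank, a square bar 100 x 20 x 20 mm, 55 g, origin at its centre, x along its length; in the upper layer of the chest at the start, and may be absent.
- blank5: Loose resin seal blank, a square bar 100 x 20 x 20 mm, 55 g, origin at its centre, x along its length; in the upper layer of the chest at the start, and may be absent.
- blank6: Loose resin seal blank, a square bar 100 x 20 x 20 mm, 55 g, origin at its centre, x along its length; in the upper layer of the chest at the start, and may be absent.
- brush_pot: Green glass brush pot, 80 mm across, 110 mm tall, with brushes to 240 mm. Bystander; origin under its middle.
- seal1: Tall finished resin seal, 30 x 30 x 80 mm, standing. Bystander; origin under its middle.
- seal2: Tall finished resin seal, 30 x 30 x 80 mm, standing. Bystander; origin under its middle.
- seal3: Tall finished resin seal, 30 x 30 x 80 mm, standing. Bystander; origin under its middle.
- seal4: Tall finished resin seal, 30 x 30 x 80 mm, standing. Bystander; origin under its middle.
- paste_jar: Round blue seal-paste jar, 72 mm across, 38 mm tall. Bystander; origin under its middle.
Mind the look-alikes: they are no part of the job. Of the things that look like the dowel, the smaller one is meant.

How it is judged (in metres and radians):
On the way, in this order (a step that is already met when the one before it is completed fails the run):
1. the dowel's end is in the strike hole and has pushed the bolt back (distance between dowel and hole below 0.086 m and angle between the y axis of dowel and the x axis of hole, either way round below 0.2 rad and value of joint bolt above 0.0045 m).
2. the lid has come up and stands open (value of joint lid above 1.5 rad), for 0.2 s.
At the end, for the whole second after the job is handed in: All blanks at rest in the crib: pairs along, across, along the tray; centres 14-42 mm beside the tray's mid-line, within 22 mm lengthwise, 0.25 rad, 7 mm of layer height (14/34/54 mm). Lid under 0.03 rad, bolt under 4 mm. Dowel in the rest: within 30 mm of its middle, 38-58 mm high, 0.3 rad (((z of blank1 in the frame of tray between 0.007 and 0.021 m and angle between the x axis of blank1 and the y axis of tray, either way round below 0.25 rad and y of blank1 in the frame of tray between -0.022 and 0.022 m and (x of blank1 in the frame of tray between 0.014 and 0.042 m or x of blank1 in the frame of tray between -0.042 and -0.014 m)) or (z of blank1 in the frame of tray between 0.027 and 0.041 m and angle between the x axis of blank1 and the x axis of tray, either way round below 0.25 rad and x of blank1 in the frame of tray between -0.022 and 0.022 m and (y of blank1 in the frame of tray between 0.014 and 0.042 m or y of blank1 in the frame of tray between -0.042 and -0.014 m)) or (z of blank1 in the frame of tray between 0.047 and 0.061 m and angle between the x axis of blank1 and the y axis of tray, either way round below 0.25 rad and y of blank1 in the frame of tray between -0.022 and 0.022 m and (x of blank1 in the frame of tray between 0.014 and 0.042 m or x of blank1 in the frame of tray between -0.042 and -0.014 m))) and ((z of blank2 in the frame of tray between 0.007 and 0.021 m and angle between the x axis of blank2 and the y axis of tray, either way round below 0.25 rad and y of blank2 in the frame of tray between -0.022 and 0.022 m and (x of blank2 in the frame of tray between 0.014 and 0.042 m or x of blank2 in the frame of tray between -0.042 and -0.014 m)) or (z of blank2 in the frame of tray between 0.027 and 0.041 m and angle between the x axis of blank2 and the x axis of tray, either way round below 0.25 rad and x of blank2 in the frame of tray between -0.022 and 0.022 m and (y of blank2 in the frame of tray between 0.014 and 0.042 m or y of blank2 in the frame of tray between -0.042 and -0.014 m)) or (z of blank2 in the frame of tray between 0.047 and 0.061 m and angle between the x axis of blank2 and the y axis of tray, either way round below 0.25 rad and y of blank2 in the frame of tray between -0.022 and 0.022 m and (x of blank2 in the frame of tray between 0.014 and 0.042 m or x of blank2 in the frame of tray between -0.042 and -0.014 m))) and ((z of blank3 in the frame of tray between 0.007 and 0.021 m and angle between the x axis of blank3 and the y axis of tray, either way round below 0.25 rad and y of blank3 in the frame of tray between -0.022 and 0.022 m and (x of blank3 in the frame of tray between 0.014 and 0.042 m or x of blank3 in the frame of tray between -0.042 and -0.014 m)) or (z of blank3 in the frame of tray between 0.027 and 0.041 m and angle between the x axis of blank3 and the x axis of tray, either way round below 0.25 rad and x of blank3 in the frame of tray between -0.022 and 0.022 m and (y of blank3 in the frame of tray between 0.014 and 0.042 m or y of blank3 in the frame of tray between -0.042 and -0.014 m)) or (z of blank3 in the frame of tray between 0.047 and 0.061 m and angle between the x axis of blank3 and the y axis of tray, either way round below 0.25 rad and y of blank3 in the frame of tray between -0.022 and 0.022 m and (x of blank3 in the frame of tray between 0.014 and 0.042 m or x of blank3 in the frame of tray between -0.042 and -0.014 m))) and ((z of blank4 in the frame of tray between 0.007 and 0.021 m and angle between the x axis of blank4 and the y axis of tray, either way round below 0.25 rad and y of blank4 in the frame of tray between -0.022 and 0.022 m and (x of blank4 in the frame of tray between 0.014 and 0.042 m or x of blank4 in the frame of tray between -0.042 and -0.014 m)) or (z of blank4 in the frame of tray between 0.027 and 0.041 m and angle between the x axis of blank4 and the x axis of tray, either way round below 0.25 rad and x of blank4 in the frame of tray between -0.022 and 0.022 m and (y of blank4 in the frame of tray between 0.014 and 0.042 m or y of blank4 in the frame of tray between -0.042 and -0.014 m)) or (z of blank4 in the frame of tray between 0.047 and 0.061 m and angle between the x axis of blank4 and the y axis of tray, either way round below 0.25 rad and y of blank4 in the frame of tray between -0.022 and 0.022 m and (x of blank4 in the frame of tray between 0.014 and 0.042 m or x of blank4 in the frame of tray between -0.042 and -0.014 m))) and ((z of blank5 in the frame of tray between 0.007 and 0.021 m and angle between the x axis of blank5 and the y axis of tray, either way round below 0.25 rad and y of blank5 in the frame of tray between -0.022 and 0.022 m and (x of blank5 in the frame of tray between 0.014 and 0.042 m or x of blank5 in the frame of tray between -0.042 and -0.014 m)) or (z of blank5 in the frame of tray between 0.027 and 0.041 m and angle between the x axis of blank5 and the x axis of tray, either way round below 0.25 rad and x of blank5 in the frame of tray between -0.022 and 0.022 m and (y of blank5 in the frame of tray between 0.014 and 0.042 m or y of blank5 in the frame of tray between -0.042 and -0.014 m)) or (z of blank5 in the frame of tray between 0.047 and 0.061 m and angle between the x axis of blank5 and the y axis of tray, either way round below 0.25 rad and y of blank5 in the frame of tray between -0.022 and 0.022 m and (x of blank5 in the frame of tray between 0.014 and 0.042 m or x of blank5 in the frame of tray between -0.042 and -0.014 m))) and ((z of blank6 in the frame of tray between 0.007 and 0.021 m and angle between the x axis of blank6 and the y axis of tray, either way round below 0.25 rad and y of blank6 in the frame of tray between -0.022 and 0.022 m and (x of blank6 in the frame of tray between 0.014 and 0.042 m or x of blank6 in the frame of tray between -0.042 and -0.014 m)) or (z of blank6 in the frame of tray between 0.027 and 0.041 m and angle between the x axis of blank6 and the x axis of tray, either way round below 0.25 rad and x of blank6 in the frame of tray between -0.022 and 0.022 m and (y of blank6 in the frame of tray between 0.014 and 0.042 m or y of blank6 in the frame of tray between -0.042 and -0.014 m)) or (z of blank6 in the frame of tray between 0.047 and 0.061 m and angle between the x axis of blank6 and the y axis of tray, either way round below 0.25 rad and y of blank6 in the frame of tray between -0.022 and 0.022 m and (x of blank6 in the frame of tray between 0.014 and 0.042 m or x of blank6 in the frame of tray between -0.042 and -0.014 m))) and linear speed of each of blank1, blank2, blank3, blank4, blank5, blank6, dowel below 0.03 m/s and value of joint lid below 0.03 rad and value of joint bolt below 0.004 m and horizontal distance between dowel and rest_mid below 0.03 m and height (world z) of dowel between 0.038 and 0.058 m and angle between the y axis of dowel and the y axis of rest_mid, either way round below 0.3 rad); the robot touches nothing.
It fails at once if the brush pot, a standing seal or the paste jar is knocked over or shifted by more than 40 mm (angle between any of brush_pot, seal1, seal2, seal3, seal4, paste_jar's own z axis and vertical above 0.5 rad or distance of any of brush_pot, seal1, seal2, seal3, seal4, paste_jar from where it was at the start of the episode above 0.04 m).
Of blank4, blank5, blank6 only 1 to 3 are there at a start; the rules pass over those that are not, and their reading is None.
At some moment in a run one of dowel, blank1, blank2 may be knocked a few centimetres aside while the robot is not near it.
Once in a run the grip may slacken for a moment while it holds something.
It also fails if it takes over 210 s, if anything falls off the work surface, if the arm or the gripper's body presses on something with over 40 N, if the wrist force passes 120 N, or if a joint passes its speed limit or range.

### The arm

A 6-joint arm with a two-finger parallel gripper is mounted at the origin on the work surface. World frame = base frame: x ahead of the robot, y to its left, z up, the work surface at z = 0. Lengths are in mm, angles in degrees, forces in N, time in s.
With the tool pointing down it reaches from about 300 to 850 mm from the base axis. Payload 4.2 kg.
Tool frame: the origin (TCP) lies at the centre of the arm's flange, where the gripper is bolted on; the fingertips stand 191 mm ahead of it and the grasp point (between the pads) lies 172 mm ahead of it; y points along the fingers, x is the direction in which the jaws open and shut, and the axes are right-handed (so a half turn about y gives the same grasp; the last joint's range is limited). The gripper opens to 91 mm and grips with 3 to 60 N. Pads are 32 mm wide; open, the fingers measure 118 mm over their backs; the gripper's body (76 mm by 178 mm) begins 60 mm behind the grasp point.
Start: joints at [-1.146, 18.312, 89.639, -0, 72.044, -1.146], TCP at [574.998, 0.001, 404.776] pointing down, gripper open.
Joint ranges: [-177.97, 177.97], [-48.28, 115.42], [12.27, 149.76], [-77.06, 257.06], [2.81, 150.46], [-146.56, 146.56]. Speed limits (degrees/s): [147.25, 147.25, 180, 180, 180, 180].

### API

Orientations are given as [roll, pitch, yaw] about the fixed x, y, z axes, in that order (R = Rz(yaw) Ry(pitch) Rx(roll)).
In Python, from workcell import env gives the robot as it stands.
- The arm moves only by the tool carry_out, never from a script. Its argument "increments" is a list of rows, each a list of 3 entries, a list of its own where there are three numbers: the turn, a rotation vector about the tool's x, y, z in rad, then the shift along the tool's x, y, z in mm, then the closure, from 0 (fully open) to 1 (shut). In form: [[[wx, wy, wz], [dx, dy, dz], claw], ...]. A call has 1 to 10 rows; each row is the pose to reach, as a shift and turn from the pose commanded when the call began, along the tool's axes at that moment; what a row does not reach only later rows make up. A row lasts 1/12 s, in which the tool goes at most 41.7 mm and 7.16 degrees, less where a joint would pass 70% of its speed; a pose out of reach is approached as far as the arm can. A call with a gripper value outside its range is refused whole. The fingers move at their own pace and stop on an object; "force" is the grip in N (left out, the last holds). Time passes only in rows, so rows that repeat a pose let the fingers close. It gives the time, the measured TCP pose, the force and the opening at its end, in the units of the state.
- env.state(): the state, without advancing time (a new reading comes with each control period).
- env.grab_frame(name): name is "scene" or "side" or "wrist"; returns a dict with "frame" (384x512x3 uint8, blue, green, red), "z_map" (384x512 float32, mm along the optical axis (not along the pixel's ray), 0 where there is no reading), "camera_matrix" (3x3 intrinsics, pixels), "rvec" (rotation vector, rad) and "tvec" (3), from world to camera coordinates, as OpenCV has them; the wrist camera has in their place "hand_eye" (4x4, takes a point from camera to tool coordinates, whose origin is the TCP and whose axes are the tool frame's). Camera axes: x right, y down, z forward; pixel columns grow to the right and rows downward; lengths in mm; the calibration is good to about 2 mm. The wrist camera is an equidistant fisheye: a pixel r from the principal point sees the ray r / f radians off the axis. A picture is of the moment at which its call begins: read the wrist's pose just before it.
- env.job_done(): hands the job in, once; it reports no verdict.
The state is a dict: "time_s": time; "qpos": joint angles; "qvel": joint speeds; "effort": joint torques, N m; "ee_pos": TCP position; "ee_rot": TCP orientation; "force": force on the tool from outside, world axes, zero at the start; "torque": the same for the moment, N m; "gripper_width": finger opening in mm.
Only numpy, scipy, OpenCV 4.12 (cv2) and the standard library are available. Lean on these libraries where they do the work, as an engineer would, in place of code of your own. Each camera call takes 0.05 s, during which the arm holds its last target. There are 200 camera calls.

## Working session

There is one attempt and no reset: what is moved stays moved. The work goes in short steps, Python scripts to look and compute and a tool call to move; the robot and the scene stay as the last step left them, time stands still between calls to the robot, and variables do not carry over. Pictures are saved under pics/ and viewed, about 12 in all and at most 16, crops included, and the job is handed in when it is done.

Besides the shell and the picture viewer there is one more tool, called after "Request:" by a JSON object that holds its "fn" and its "kwargs", one argument or row to a line. carry_out: Moves the arm, as the interface text tells. Its arguments: {"type":"object","properties":{"increments":{"type":"array","items":{"type":"array"}},"force":{"type":"number"}},"required":["increments"]}

```bash
ls; mkdir -p pics
python3 - <<'E'
from workcell import env
import cv2,numpy as np
print(env.state())
for n in ("scene","side"):
    f=env.grab_frame(n); cv2.imwrite(f"pics/{n}0.png",f["frame"]); np.savez(f"{n}0.npz",**f)
    R=cv2.Rodrigues(np.array(f["rvec"],float))[0]; print(n,f["camera_matrix"],(-R.T@np.array(f["tvec"]).reshape(3)),R[2])
E
```

```text
pics
{'time_s': 0.0, 'qpos': array([-1.14557009e+00,  1.83506080e+01,  8.97060955e+01, -1.12773378e-03,
        7.20422135e+01, -1.14611907e+00]), 'qvel': array([-0.04564867,  0.0884507 , -0.02345127,  0.08358092, -0.05056816,
        0.01375343]), 'effort': array([-5.01459035e-04, -4.12465632e+01, -2.31973493e+01,  7.28826877e-02,
        4.58198413e-02, -1.41870069e-04]), 'ee_pos': array([5.74833748e+02, 4.84570944e-03, 4.03932443e+02]), 'ee_rot': array([-8.99990934e+01,  9.89186382e-02,  8.98384644e-04]), 'force': array([-0.71474011,  0.01336705, -0.43578157]), 'torque': array([0.03520401, 0.02238328, 0.00512693]), 'gripper_width': 91.24915629717837}
scene [[496.05467638   0.         255.36556416]
 [  0.         496.05467638 186.09917876]
 [  0.           0.           1.        ]] [1248.27304278  892.60380435 1056.78125705] [-0.49310569 -0.57041718 -0.65686454]
side [[355.60635677   0.         256.17919521]
 [  0.         355.60635677 188.89384441]
 [  0.           0.           1.        ]] [-117.67939688 -597.64242548  686.67173715] [ 0.57167052  0.58809683 -0.57213192]
```

View pics/scene0.png

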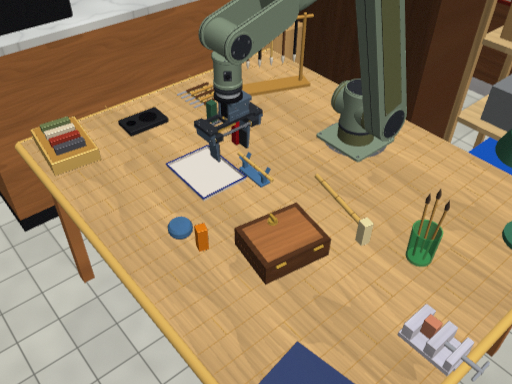

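View pics/side0.png

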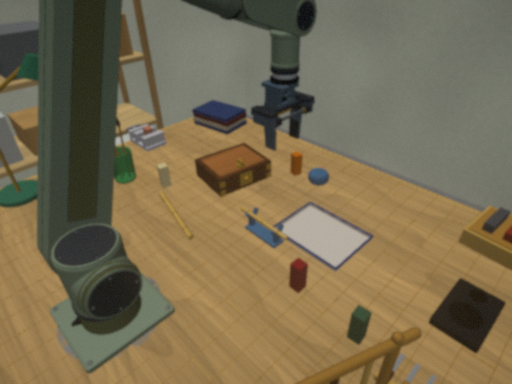

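The candidates for the dowel are the long stick on the table (scene ~(337,198), side ~(175,215)) and the short stick on the blue rest (scene ~(254,163), side ~(263,224)). The short one is in the rest, so it is the one meant. The chest is at scene (282,240), the tray at (206,171) and the brass knob at (271,218).

```bash
cat > h.py <<'E'
import cv2,numpy as np
def ext(f): return cv2.Rodrigues(np.array(f["rvec"],float))[0],np.array(f["tvec"],float).reshape(3)
def cloud(f):
    "world xyz per pixel from the depth map, NaN where none"
    K=f["camera_matrix"];R,t=ext(f);z=f["z_map"].astype(float);v,u=np.indices(z.shape)
    c=np.stack([(u-K[0,2])/K[0,0]*z,(v-K[1,2])/K[1,1]*z,z],-1)
    w=(c-t)@R; w[z==0]=np.nan; return w
def ray(f,uv,h):
    K=f["camera_matrix"];R,t=ext(f);o=-R.T@t
    d=np.array([(uv[0]-K[0,2])/K[0,0],(uv[1]-K[1,2])/K[1,1],1])@R
    return o+d*(h-o[2])/d[2]
def px(f,p):
    R,t=ext(f);c=R@np.array(p)+t;q=f["camera_matrix"]@c;return q[:2]/q[2]
def rect(P):
    (c,s,a)=cv2.minAreaRect(P[:,:2].astype(np.float32)); return np.round(c,1),np.round(s,1),round(a,2)
E
python3 - <<'E'
from h import *
for n in ("scene","side"):
    f=dict(np.load(f"{n}0.npz")); w=cloud(f); hsv=cv2.cvtColor(f["frame"],cv2.COLOR_BGR2HSV)
    H,S,V=hsv[...,0].astype(int),hsv[...,1],hsv[...,2]; x,y,z=np.moveaxis(w,-1,0)
    def comp(m,name,k=4,mn=15):
        N,l,st,c=cv2.connectedComponentsWithStats(m.astype(np.uint8),connectivity=8)
        for i in sorted(range(1,N),key=lambda i:-st[i,4])[:k]:
            if st[i,4]>=mn:
                P=w[l==i]; print(n,name,st[i,4],c[i].round(),"rect",*rect(P),"z",np.nanpercentile(P[:,2],[2,50,98]).round(1))
    near=(x>250)&(x<900)&(abs(y)<500)
    comp((z>58)&(z<74)&near,"z66")
    comp((S<40)&(V>150)&near&(z<30),"white",2)
    comp((H>95)&(H<130)&(S>90)&near,"blue")
    comp((H>15)&(H<32)&(S>90)&near&(z>38)&(z<56),"yellow")
    comp((z>30)&(z<250)&near&(S>60),"tall",10)
E
```

```text
scene z66 3488 [282. 236.] rect [575.1 230.2] [179.3 212.2] 79.6 z [59.7 64.8 69.4]
scene z66 60 [365. 227.] rect [383.  360.4] [23.6 40.5] 32.86 z [59.1 66.8 73.5]
scene z66 53 [426. 234.] rect [270.  484.9] [24.3 26.7] 63.57 z [59.4 65.8 73.3]
scene z66 50 [211. 106.] rect [ 336.6 -418.3] [31.  38.4] 69.26 z [58.2 65.  73.6]
scene white 3064 [151. 341.] rect [ 841.6 -220.1] [116.7 558.9] 0.0 z [-762.6 -752.8 -742.9]
scene white 1867 [205. 172.] rect [ 538. -191.] [211.1 167.6] 89.04 z [-3.3  1.6  8. ]
scene blue 409 [180. 228.] rect [759.7  -4. ] [64.6 65.9] 38.8 z [11.8 32.2 38.1]
scene blue 335 [252. 174.] rect [442.6 -74.4] [110.1 130.5] 52.86 z [ 2.7  8.9 54.8]
scene blue 59 [185. 181.] rect [ 624.1 -186.2] [223.1  10.9] 89.7 z [ 7.7 12.5 17.1]
scene yellow 266 [ 79. 154.] rect [ 835.8 -483.5] [ 32.7 127.9] 89.88 z [38.8 47.3 53.7]
scene yellow 143 [255. 166.] rect [424.4 -63.6] [183.5  20.5] 89.26 z [41.  46.8 53.1]
scene yellow 18 [318. 249.] rect [529.7 325.2] [ 9.  33.2] 74.8 z [49.4 55.  55.9]
scene yellow 16 [280. 266.] rect [648.9 304.6] [ 7.6 30.4] 75.36 z [45.7 54.4 55
[... 1901 characters left out ...]
] [31.9 30.6] 4.41 z [31.8 71.5 80.7]
side tall 454 [124. 163.] rect [296.9 475.1] [75.6 45.9] 2.69 z [ 31.6  74.6 129.6]
side tall 374 [298. 270.] rect [ 346.5 -255.2] [31.2 31.7] 88.72 z [31.5 66.6 81.2]
side tall 318 [475. 224.] rect [ 832.4 -491. ] [ 27.9 131.3] 84.95 z [31.7 49.7 52.8]
side tall 245 [264. 222.] rect [417.6 -64.9] [181.7  37.1] 80.82 z [41.9 49.5 56.9]
side tall 181 [163. 171.] rect [370.6 351.1] [35.3 30.6] 79.64 z [30.7 62.4 81.9]
side tall 178 [296. 159.] rect [737.7  76. ] [36.  32.4] 71.15 z [32.5 61.  81.5]
side tall 130 [318. 173.] rect [744.8 -15.1] [56.8 51.5] 77.32 z [30.6 35.9 39.4]
side tall 52 [229. 122.] rect [803.8 494.6] [62.6 10.4] 0.7 z [32.5 50.5 73.7]
```

The tray, chest and rest are located well enough to move. I'll hover over the rest and look closer with the wrist camera to confirm the choice and refine the poses.

Request:
{"fn": "carry_out", "kwargs": {
  "increments": [
    [[0, 0, 0], [-40, 15, -15], 0],
    [[0, 0, 0], [-76, 40, -32], 0],
    [[0, 0, 0], [-112, 60, -48], 0],
    [[0, 0, 0], [-153, 85, -64], 0],
    [[0, 0, 0], [-153, 85, -64], 0],
    [[0, 0, 0], [-153, 85, -64], 0],
    [[0, 0, 0], [-153, 85, -64], 0]
  ]
}}

```text
time_s: 0.68
ee_pos: [421.6, -64.2, 319.6]
ee_rot: [-90.0, 0.0, -0.1]
force: [0.4, -0.2, 0.2]
gripper_width: 90.7
```

```bash
cat >> h.py <<'E'
from scipy.spatial.transform import Rotation as Rt
def wcloud(f,s):
    "world xyz per pixel of the fisheye wrist view"
    K=f["camera_matrix"];z=f["z_map"].astype(float);v,u=np.indices(z.shape)
    a=(u-K[0,2])/K[0,0];b=(v-K[1,2])/K[1,1];r=np.hypot(a,b)+1e-9
    d=np.stack([np.sin(r)*a/r,np.sin(r)*b/r,np.cos(r)],-1); c=d/np.maximum(d[...,2:],.05)*z[...,None]
    H=f["hand_eye"]; R=Rt.from_euler("xyz",s["ee_rot"],degrees=True).as_matrix()
    w=((c@H[:3,:3].T+H[:3,3])@R.T)+s["ee_pos"]; w[z==0]=np.nan; return w
def wrayz(f,s,uv,h):
    K=f["camera_matrix"];a=(uv[0]-K[0,2])/K[0,0];b=(uv[1]-K[1,2])/K[1,1];r=np.hypot(a,b)+1e-9
    d=np.array([np.sin(r)*a/r,np.sin(r)*b/r,np.cos(r)]);H=f["hand_eye"]
    R=Rt.from_euler("xyz",s["ee_rot"],degrees=True).as_matrix()
    o=R@H[:3,3]+s["ee_pos"]; d=R@H[:3,:3]@d; return o+d*(h-o[2])/d[2]
def wpx(f,s,p):
    H=f["hand_eye"];R=Rt.from_euler("xyz",s["ee_rot"],degrees=True).as_matrix()
    c=H[:3,:3].T@(R.T@(np.array(p)-s["ee_pos"])-H[:3,3]);r=np.arctan2(np.hypot(c[0],c[1]),c[2]);n=np.hypot(c[0],c[1])+1e-9
    K=f["camera_matrix"];return np.array([K[0,2]+K[0,0]*r*c[0]/n,K[1,2]+K[1,1]*r*c[1]/n])
def shot(tag,names=("wrist",)):
    from workcell import env
    out={}
    for n in names:
        s=env.state(); f=env.grab_frame(n); cv2.imwrite(f"pics/{n}{tag}.png",f["frame"])
        np.savez(f"{n}{tag}.npz",**f,**{k:s[k] for k in("ee_pos","ee_rot")}); out[n]=(f,s)
    return out
def axis(P):
    "centre, yaw and half length of an elongated horizontal thing"
    P=P[np.isfinite(P).all(1)]; c=np.median(P[:,:2],0); q=P[:,:2]-c
    v=np.linalg.svd(q,full_matrices=False)[2][0]; v=v*np.sign(v[1]); t=q@v
    lo,hi=np.percentile(t,[1,99]); n=np.array([-v[1],v[0]]); 
    return (c+v*(lo+hi)/2+n*np.median(q@n)).round(1),round(np.degrees(np.arctan2(v[1],v[0])),2),round(hi-lo,1)
E
python3 - <<'E'
from h import *
o=shot("1",("wrist","scene","side"))
f,s=o["wrist"]; print(s["ee_pos"],s["ee_rot"],f["camera_matrix"],f["hand_eye"].round(3))
for n in o:
    f,s=o[n]; w=wcloud(f,s) if n=="wrist" else cloud(f); hsv=cv2.cvtColor(f["frame"],cv2.COLOR_BGR2HSV)
    H,S,V=hsv[...,0].astype(int),hsv[...,1],hsv[...,2]; x,y,z=np.moveaxis(w,-1,0)
    near=(x>350)&(x<500)&(y>-190)&(y<60)
    m=(H>12)&(H<34)&(S>70)&near&(z>40)&(z<56); print(n,"dowel",m.sum(),axis(w[m]),np.nanmedian(z[m]))
    m=(H>95)&(H<130)&(S>90)&near&(z>4)&(z<13)&(x<446); print(n,"rest",m.sum(),axis(w[m]))
    m=(z<7)&(z>-4)&(S<40)&(V>150)&(x>430)&(x<650)&(y>-320)&(y<-50); print(n,"tray",m.sum(),rect(w[m]))
    m=(z>61)&(z<72)&(x>440)&(x<700)&(y>100)&(y<350); print(n,"lid",m.sum(),rect(w[m]) if m.sum()>9 else "")
E
```

```text
[421.56136366 -64.22793177 319.60112509] [-8.99835965e+01  1.23450839e-02 -7.80607122e-02] [[297.31863964   0.         256.69967911]
 [  0.         297.31863964 192.3848165 ]
 [  0.           0.           1.        ]] [[ 1.000e+00 -1.000e-03  1.000e-03 -1.380e-01]
 [-1.000e-03 -2.750e-01  9.610e-01  1.916e+01]
 [-0.000e+00 -9.610e-01 -2.750e-01  7.676e+01]
 [ 0.000e+00  0.000e+00  0.000e+00  1.000e+00]]
wrist dowel 2120 (array([425.2, -51.7]), np.float64(87.91), np.float64(147.9)) 50.86071292501853
wrist rest 2048 (array([417.4, -67.8]), np.float64(87.85), np.float64(114.0))
wrist tray 6066 (array([ 540.1, -151.9]), array([150.1, 162.4]), 88.83)
wrist lid 506 (array([641.2, 130.6]), array([57.9, 22.6]), 15.88)
scene dowel 149 (array([427.6, -62.6]), np.float64(88.35), np.float64(178.2)) 46.66296161187668
scene rest 210 (array([430.7, -64.2]), np.float64(86.08), np.float64(114.2))
scene tray 1828 (array([ 534.9, -184. ]), array([225.8, 163. ]), 89.34)
scene lid 3272 (array([574.8, 230.4]), array([178.7, 211.6]), 79.85)
side dowel 232 (array([420.2, -65.2]), np.float64(87.61), np.float64(178.1)) 49.12201289168318
side rest 226 (array([416.2, -71.5]), np.float64(83.83), np.float64(100.2))
side tray 2648 (array([ 539.6, -182. ]), array([211.5, 156.7]), 88.03)
side lid 840 (array([560. , 228.5]), array([173.4, 186.3]), 80.82)
```

View pics/wrist1.png

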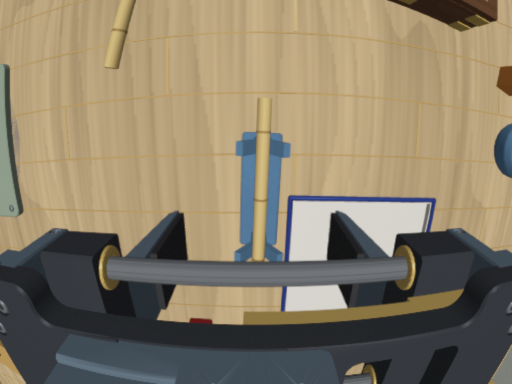

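The wrist view confirms it: the dowel lies in the blue rest from (265,98) to (258,262), and the longer look-alike is at (120,35). I'll grasp it at its middle.

Request:
{"fn": "carry_out", "kwargs": {
  "increments": [
    [[0, 0.035, 0], [2, 35, 0], 0.3],
    [[0, 0.035, 0], [2, 70, 0], 0.4],
    [[0, 0.035, 0], [2, 101, 0], 0.4],
    [[0, 0.035, 0], [2, 101, 0], 0.4],
    [[0, 0.035, 0], [2, 101, 0], 1],
    [[0, 0.035, 0], [2, 101, 0], 1],
    [[0, 0.035, 0], [2, 101, 0], 1],
    [[0, 0.035, 0], [2, 101, 0], 1],
    [[0, 0.035, 0], [2, 101, 0], 1],
    [[0, 0.035, 0], [2, 101, 0], 1]
  ],
  "force": 30
}}

```text
time_s: 1.67
ee_pos: [424.2, -64.1, 219.7]
ee_rot: [-90.0, -0.1, -2.0]
force: [-0.4, 0.1, 0.6]
gripper_width: 27.5
```

Request:
{"fn": "carry_out", "kwargs": {
  "increments": [
    [[0, 0, 0], [0, -15, 0], 1],
    [[0, 0, 0], [0, -35, 0], 1],
    [[0, 0, 0], [0, -55, 0], 1],
    [[0, 0.07, 0], [25, -55, 20], 1],
    [[0, 0.134, 0], [50, -55, 45], 1],
    [[0, 0.134, 0], [75, -50, 65], 1],
    [[0, 0.134, 0], [100, -45, 85], 1],
    [[0, 0.134, 0], [112, -40, 96], 1],
    [[0, 0.134, 0], [112, -40, 96], 1],
    [[0, 0.134, 0], [112, -40, 96], 1]
  ]
}}

```text
time_s: 2.5
ee_pos: [538.9, 28.2, 258.2]
ee_rot: [-90.0, 0.1, -9.6]
force: [-0.8, 0.8, 0.1]
gripper_width: 0.4
```

Run:
```python
from h import *
o=shot("2",("wrist","side","scene"))
print(o["wrist"][1]["ee_pos"],o["wrist"][1]["ee_rot"],o["wrist"][1]["gripper_width"])
for n in o:
    f,s=o[n]; w=wcloud(f,s) if n=="wrist" else cloud(f); hsv=cv2.cvtColor(f["frame"],cv2.COLOR_BGR2HSV)
    H,S,V=hsv[...,0].astype(int),hsv[...,1],hsv[...,2]; x,y,z=np.moveaxis(w,-1,0)
    m=(H>12)&(H<34)&(S>70)&(z>45)&(z<90)&(x>480)&(x<620)&(y>-100)&(y<128);print(n,"dowel",m.sum(),axis(w[m]),np.nanpercentile(z[m],[5,50,95]).round(1))
    m=(z>62)&(z<72)&(x>440)&(x<700)&(y>100)&(y<350); print(n,"lid",m.sum(),rect(w[m]) if m.sum()>9 else "")
a=cv2.imread("pics/wrist2.png"); b=cv2.imread("pics/side2.png")[110:230,170:330]
cv2.imwrite("pics/c2.png",np.hstack([a[:,:400],cv2.resize(b,(400,384)) ]))
```

```text
[538.86545584  28.19093458 258.23711003] [-90.04857326   0.12313281  -9.61042539] 0.4326592195520932
wrist dowel 14 (array([538.3,  43.5]), np.float64(168.31), np.float64(11.0)) [68.1 68.9 78.4]
wrist lid 15939 (array([563. , 161.8]), array([ 40.5, 209.8]), 80.51)
side dowel 17 (array([533.8,  27.3]), np.float64(104.99), np.float64(38.0)) [68.5 73.4 84.4]
side lid 1041 (array([571.3, 225.9]), array([174.3, 208.4]), 80.08)
scene dowel 10 (array([543.4,  31.5]), np.float64(97.78), np.float64(38.2)) [66.2 69.6 73.9]
scene lid 3121 (array([575.8, 231.5]), array([179.1, 210.8]), 80.36)
```

View pics/c2.png

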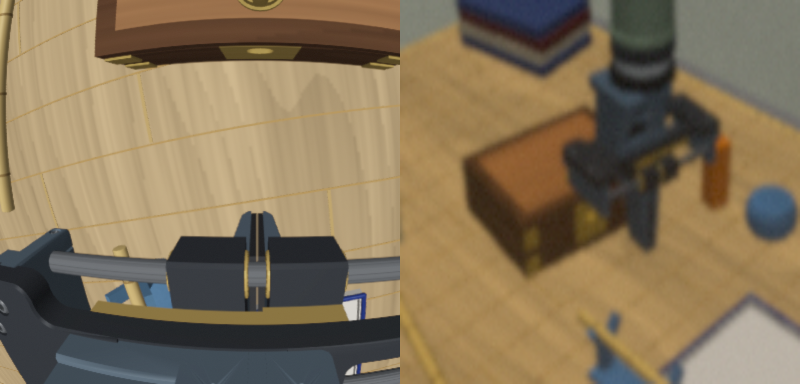

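The fingers close slowly (about 0.9 s), so I lifted before they gripped. I'll go back, look from above and regrasp with more time.

Request:
{"fn": "carry_out", "kwargs": {
  "increments": [
    [[0, -0.05, 0], [-24, -30, -27], 0.6],
    [[0, -0.134, 0], [-50, -60, -54], 0.6],
    [[0, -0.134, 0], [-74, -60, -80], 0.6],
    [[0, -0.134, 0], [-98, -60, -110], 0.6],
    [[0, -0.134, 0], [-98, -60, -110], 0.6],
    [[0, -0.134, 0], [-98, -60, -110], 0.6],
    [[0, -0.134, 0], [-98, -60, -110], 0.6]
  ]
}}

```text
time_s: 3.23
ee_pos: [423.8, -64.4, 319.3]
ee_rot: [-90.0, -0.1, -2.1]
force: [0.3, -0.2, -0.6]
gripper_width: 36.5
```

Run:
```python
from h import *
f=dict(np.load("wrist2.npz")); print("hole ray at z40",wrayz(f,f,(258,50),40).round(1), "chest hole px pred", wpx(f,f,(559.3,145.9,40)).round(1))
o=shot("3",("wrist","side","scene"))
print(o["wrist"][1]["ee_pos"],o["wrist"][1]["ee_rot"],o["wrist"][1]["gripper_width"])
for n in o:
    f,s=o[n]; w=wcloud(f,s) if n=="wrist" else cloud(f); hsv=cv2.cvtColor(f["frame"],cv2.COLOR_BGR2HSV)
    H,S,V=hsv[...,0].astype(int),hsv[...,1],hsv[...,2]; x,y,z=np.moveaxis(w,-1,0)
    m=(H>12)&(H<34)&(S>70)&(z>25)&(z<70)&(x>340)&(x<520)&(y>-190)&(y<70);print(n,"dowel",m.sum(),axis(w[m]),np.nanpercentile(z[m],[5,50,95]).round(1))
a=cv2.imread("pics/wrist3.png"); b=cv2.imread("pics/side3.png")[170:290,190:350]
cv2.imwrite("pics/c3.png",np.hstack([a[:,60:460],cv2.resize(b,(400,384)) ]))
```

```text
hole ray at z40 [559.1 143.5  40. ] chest hole px pred [257.7  46.5]
[423.77888991 -64.42271659 319.31941722] [-89.99722098  -0.10323627  -2.11088445] 36.53595372252562
wrist dowel 2174 (array([425.1, -51.7]), np.float64(87.77), np.float64(147.6)) [47.6 50.8 52.4]
side dowel 241 (array([420.3, -65.3]), np.float64(87.36), np.float64(178.3)) [42.1 49.2 52.6]
scene dowel 152 (array([427.5, -61.9]), np.float64(88.44), np.float64(175.9)) [41.2 46.7 51.4]
```

View pics/c3.png

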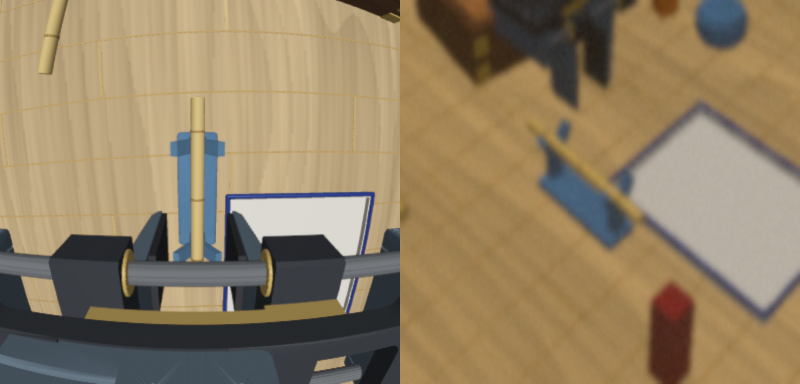

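The dowel is undisturbed, lying in the rest along the line between the open fingers. I'll descend and grip, waiting for the width reading this time.

Request:
{"fn": "carry_out", "kwargs": {
  "increments": [
    [[0, 0, 0], [0, 35, -1], 0.6],
    [[0, 0, 0], [0, 70, -1], 0.6],
    [[0, 0, 0], [0, 100, -1], 0.6],
    [[0, 0, 0], [0, 100, -1], 0.6],
    [[0, 0, 0], [0, 100, -1], 1],
    [[0, 0, 0], [0, 100, -1], 1],
    [[0, 0, 0], [0, 100, -1], 1],
    [[0, 0, 0], [0, 100, -1], 1],
    [[0, 0, 0], [0, 100, -1], 1],
    [[0, 0, 0], [0, 100, -1], 1]
  ],
  "force": 30
}}

```text
time_s: 4.22
ee_pos: [424.3, -64.9, 220.2]
ee_rot: [-90.0, -0.1, -2.0]
force: [-2.4, 0.9, 6.5]
gripper_width: 11.5
```

Request:
{"fn": "carry_out", "kwargs": {
  "increments": [
    [[0, 0, 0], [0, 0, 0], 1],
    [[0, 0, 0], [0, 0, 0], 1],
    [[0, 0, 0], [0, 0, 0], 1],
    [[0, 0, 0], [0, 0, 0], 1]
  ]
}}

```text
time_s: 4.55
ee_pos: [424.3, -65.0, 220.2]
ee_rot: [-90.0, -0.1, -2.0]
force: [-2.0, 0.7, 6.7]
gripper_width: 11.3
```

Request:
{"fn": "carry_out", "kwargs": {
  "increments": [
    [[0, 0, 0], [0, -15, 0], 1],
    [[0, 0, 0], [0, -35, 0], 1],
    [[0, 0, 0], [0, -55, 0], 1],
    [[0, 0.07, 0], [25, -55, 20], 1],
    [[0, 0.134, 0], [50, -50, 45], 1],
    [[0, 0.134, 0], [75, -40, 65], 1],
    [[0, 0.134, 0], [100, -20, 85], 1],
    [[0, 0.134, 0], [111.7, 4, 95], 1],
    [[0, 0.134, 0], [111.7, 4, 95], 1],
    [[0, 0.134, 0], [111.7, 4, 95], 1]
  ]
}}

```text
time_s: 5.38
ee_pos: [538.9, 26.5, 214.2]
ee_rot: [-90.0, 0.1, -9.6]
force: [-0.5, -0.3, -0.0]
gripper_width: 11.2
```

Run:
```python
from h import *
o=shot("4",("wrist","side","scene"))
print(o["wrist"][1]["ee_pos"],o["wrist"][1]["ee_rot"],o["wrist"][1]["gripper_width"])
for n in o:
    f,s=o[n]; w=wcloud(f,s) if n=="wrist" else cloud(f); hsv=cv2.cvtColor(f["frame"],cv2.COLOR_BGR2HSV)
    H,S,V=hsv[...,0].astype(int),hsv[...,1],hsv[...,2]; x,y,z=np.moveaxis(w,-1,0)
    m=(H>12)&(H<34)&(S>70)&(z>25)&(z<56)&(x>480)&(x<620)&(y>-100)&(y<128);print(n,"dowel",m.sum(),axis(w[m]),np.nanpercentile(z[m],[5,50,95]).round(1),np.nanmax(y[m]))
f,s=o["wrist"]
print("pred hole px",wpx(f,s,(559.2,144.7,40)),"side",px(o["side"][0],(559.2,144.7,40)),"scene",px(o["scene"][0],(559.2,144.7,40)))
a=cv2.imread("pics/wrist4.png")[0:240,160:360]; b=cv2.imread("pics/side4.png")[140:230,200:275]
cv2.imwrite("pics/c4.png",np.hstack([cv2.resize(a,(400,480)),cv2.resize(b,(400,480)) ]))
```

```text
[538.89674117  26.46357752 214.2008072 ] [-90.03675822   0.13515359  -9.61110502] 11.163308833685097
wrist dowel 4385 (array([542.5,  48. ]), np.float64(80.41), np.float64(130.2)) [41.1 44.7 46.3] 114.00988926538594
side dowel 135 (array([531.5,  12.4]), np.float64(81.36), np.float64(151.5)) [31.6 43.3 50. ] 95.21683837499961
scene dowel 120 (array([542.6,  28.2]), np.float64(80.85), np.float64(176.0)) [31.8 41.7 47.9] 116.36262083012663
pred hole px [257.56563978  28.60094611] side [246.32313798 175.97760352] scene [265.98967813 220.49871892]
```

View pics/c4.png

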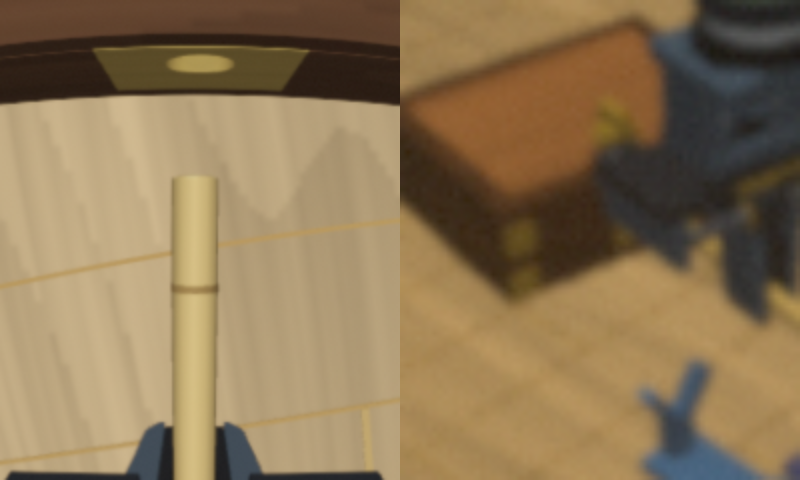

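The hole shows at wrist (260,32) and the dowel tip at (257,89). The dowel is aligned, except that the hole lies about 1.5 mm to tool +x. I'll insert in steps, watching the force.

Request:
{"fn": "carry_out", "kwargs": {
  "increments": [
    [[0, 0, 0], [1.5, 0, 0], 1],
    [[0, 0, 0], [1.5, 0, 8], 1],
    [[0, 0, 0], [1.5, 0, 16], 1],
    [[0, 0, 0], [1.5, 0, 22], 1],
    [[0, 0, 0], [1.5, 0, 28], 1],
    [[0, 0, 0], [1.5, 0, 31], 1],
    [[0, 0, 0], [1.5, 0, 34], 1],
    [[0, 0, 0], [1.5, 0, 34], 1]
  ]
}}

```text
time_s: 6.2
ee_pos: [546.4, 60.0, 214.7]
ee_rot: [-90.0, -0.0, -9.6]
force: [0.2, -0.1, -0.6]
gripper_width: 10.9
```

Request:
{"fn": "carry_out", "kwargs": {
  "increments": [
    [[0, 0, 0], [0, 0, 2], 1],
    [[0, 0, 0], [0, 0, 4], 1],
    [[0, 0, 0], [0, 0, 6], 1],
    [[0, 0, 0], [0, 0, 8], 1],
    [[0, 0, 0], [0, 0, 8], 1]
  ]
}}

```text
time_s: 6.62
ee_pos: [547.8, 67.5, 214.8]
ee_rot: [-90.0, -0.0, -9.7]
force: [0.2, 0.0, 0.1]
gripper_width: 11.9
```

Request:
{"fn": "carry_out", "kwargs": {
  "increments": [
    [[0, 0, 0], [0, 0, 1], 1],
    [[0, 0, 0], [0, 0, 2], 1],
    [[0, 0, 0], [0, 0, 3], 1],
    [[0, 0, 0], [0, 0, 4], 1],
    [[0, 0, 0], [0, 0, 4], 1],
    [[0, 0, 0], [0, 0, 4], 1],
    [[0, 0, 0], [0, 0, 4], 1]
  ]
}}

```text
time_s: 7.2
ee_pos: [548.3, 71.2, 214.8]
ee_rot: [-90.0, -0.0, -9.7]
force: [0.0, -1.0, -0.9]
gripper_width: 11.4
```

Run:
```python
from h import *
o=shot("5",("wrist","scene")); print(o["scene"][1]["force"])
a=cv2.imread("pics/wrist5.png")[0:240,160:360]; b=cv2.imread("pics/scene5.png")[110:290,180:350]
cv2.imwrite("pics/c5.png",np.hstack([cv2.resize(a,(350,420)),cv2.resize(b,(400,420)) ]))
```

```text
[-0.77889295  0.27151241 -0.15946138]
```

View pics/c5.png

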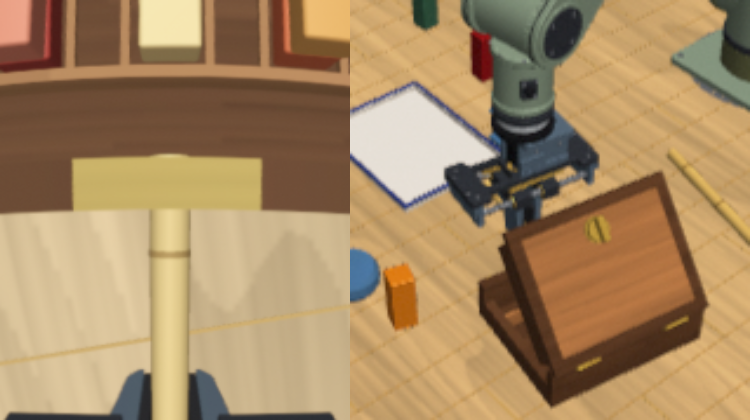

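The lid is coming up, with blanks visible at the top of the wrist view. I'll retract and return the dowel to its rest.

Request:
{"fn": "carry_out", "kwargs": {
  "increments": [
    [[0, 0, 0], [0, 0, -15], 1],
    [[0, 0, 0], [0, 0, -30], 1],
    [[0, 0, 0], [0, 0, -45], 1],
    [[0, 0, 0], [0, 0, -60], 1],
    [[0, 0, 0], [0, -30, -60], 1],
    [[0, 0, 0], [0, -60, -60], 1]
  ]
}}

```text
time_s: 7.8
ee_pos: [537.4, 11.1, 273.9]
ee_rot: [-90.1, 0.3, -9.8]
force: [0.7, -0.2, -0.6]
gripper_width: 11.1
```

Request:
{"fn": "carry_out", "kwargs": {
  "increments": [
    [[0, -0.06, 0], [-25, 0, -24], 1],
    [[0, -0.134, 0], [-50, 0, -48], 1],
    [[0, -0.134, 0], [-75, 0, -72], 1],
    [[0, -0.134, 0], [-99.5, 0, -95], 1],
    [[0, -0.134, 0], [-99.5, 0, -95], 1],
    [[0, -0.134, 0], [-99.5, 20, -95], 1],
    [[0, -0.134, 0], [-99.5, 40, -95], 1],
    [[0, -0.134, 0], [-99.5, 50, -95], 1],
    [[0, -0.134, 0], [-99.5, 55, -95], 1],
    [[0, -0.134, 0], [-99.5, 55, -95], 1]
  ]
}}

```text
time_s: 8.63
ee_pos: [424.6, -64.8, 219.8]
ee_rot: [-90.0, 0.0, -2.0]
force: [0.5, 0.2, 0.6]
gripper_width: 11.3
```

Request:
{"fn": "carry_out", "kwargs": {
  "increments": [
    [[0, 0, 0], [0, 0, 0], 0.6],
    [[0, 0, 0], [0, 0, 0], 0.6],
    [[0, 0, 0], [0, 0, 0], 0.6],
    [[0, 0, 0], [0, 0, 0], 0.6],
    [[0, 0, 0], [0, 0, 0], 0.6],
    [[0, 0, 0], [0, 0, 0], 0.6],
    [[0, 0, 0], [0, -35, 0], 0.6],
    [[0, 0, 0], [0, -70, 0], 0.6],
    [[0, 0, 0], [0, -100, 0], 0.6],
    [[0, 0, 0], [0, -100, 0], 0.6]
  ]
}}

```text
time_s: 9.47
ee_pos: [425.9, -65.1, 325.0]
ee_rot: [-90.1, -0.7, -2.0]
force: [1.0, -0.0, -0.1]
gripper_width: 36.6
```

Run:
```python
from h import *
o=shot("6",("wrist","side","scene"))
print(o["wrist"][1]["ee_pos"],o["wrist"][1]["ee_rot"],o["wrist"][1]["gripper_width"])
for n in o:
    f,s=o[n]; w=wcloud(f,s) if n=="wrist" else cloud(f); hsv=cv2.cvtColor(f["frame"],cv2.COLOR_BGR2HSV)
    H,S,V=hsv[...,0].astype(int),hsv[...,1],hsv[...,2]; x,y,z=np.moveaxis(w,-1,0)
    m=(H>12)&(H<34)&(S>70)&(z>25)&(z<70)&(x>340)&(x<520)&(y>-190)&(y<70);print(n,"dowel",m.sum(),axis(w[m]),np.nanpercentile(z[m],[5,50,95]).round(1))
a=cv2.imread("pics/wrist6.png"); b=cv2.imread("pics/side6.png")[80:272,140:340]; c=cv2.imread("pics/scene6.png")[120:312,170:370]
cv2.imwrite("pics/c6.png",np.hstack([cv2.resize(a[:,130:380],(250,384)),cv2.resize(b,(400,384))[:, :]])); cv2.imwrite("pics/c6.png",np.hstack([cv2.resize(b,(400,384)),cv2.resize(c,(400,384))]))
```

```text
[425.88246114 -65.13046014 325.04434464] [-90.09293706  -0.68182403  -2.00712105] 36.56520346754846
wrist dowel 2084 (array([424.7, -54. ]), np.float64(87.8), np.float64(152.0)) [48.1 50.9 52.5]
side dowel 245 (array([420.4, -65.7]), np.float64(87.15), np.float64(178.8)) [42.5 49.1 53. ]
scene dowel 153 (array([427.7, -62.6]), np.float64(88.46), np.float64(179.8)) [41.  46.9 50.9]
```

View pics/c6.png

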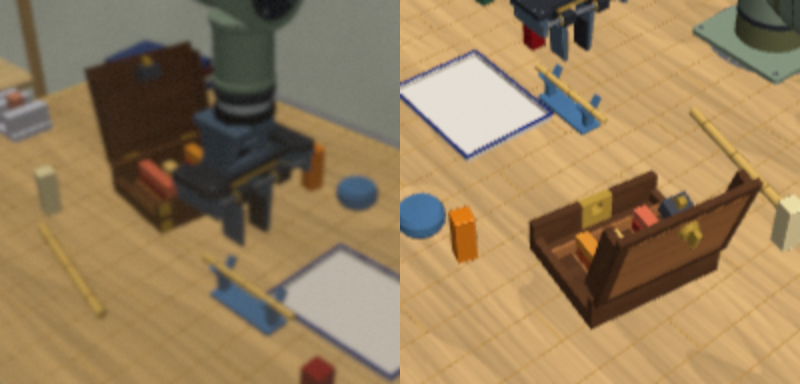

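The dowel is back in its rest with the same readings as before, and the lid stands open. Next I'll view the chest interior from above.

Request:
{"fn": "carry_out", "kwargs": {
  "increments": [
    [[0, 0.05, 0], [20, -15, 30], 0.6],
    [[0, 0.1, 0], [40, -30, 60], 0.6],
    [[0, 0.134, 0], [60, -45, 90], 0.6],
    [[0, 0.134, 0], [80, -60, 120], 0.6],
    [[0, 0.134, 0], [100, -80, 150], 0.6],
    [[0, 0.134, 0], [120, -80, 179], 0.6],
    [[0, 0.134, 0], [120, -80, 179], 0.6],
    [[0, 0.134, 0], [120, -80, 179], 0.6],
    [[0, 0.134, 0], [120, -80, 179], 0.6]
  ]
}}

```text
time_s: 10.37
ee_pos: [549.9, 109.7, 397.5]
ee_rot: [-90.1, 0.3, -9.7]
force: [-0.3, -0.1, -0.7]
gripper_width: 36.5
```

Run:
```python
from h import *
f,s=shot("7")["wrist"]; print(s["ee_pos"],s["ee_rot"]); w=wcloud(f,s)
c=np.array([573.5,228.7]);d=np.array([.1685,.9857]);n=np.array([-d[1],d[0]])
q=w[...,:2]-c; cx=q@d; cy=q@n; z=w[...,2]
for col in (-48,0,48):
    m=(abs(cx)<66)&(abs(cy-col)<20)&(z>14)&(z<90)
    print(col,"heights",np.histogram(z[m],[14,24,28,34,40,47,54,60,90])[0])
    for lo,hi in((25,34),(45,54)):
        k=m&(z>lo)&(z<hi)
        if k.sum()>60:
            P=w[k]; r=rect(P); print("  z",np.median(P[:,2]).round(1),r,"chest",np.round([(r[0]-c)@d,(r[0]-c)@n],1),np.median(f["frame"][k],0))
```

```text
[549.87352629 109.66234666 397.45486243] [-90.12449722   0.26250221  -9.65620799]
-48 heights [ 305   30  266   53   65 1566    0    0]
  z 30.6 (array([626.8, 227.8]), array([108.9,  39.6]), 74.99) chest [  8.1 -52.7] [ 70.  107.5 177. ]
  z 50.9 (array([624.6, 233.6]), array([99.1, 21. ]), 80.71) chest [ 13.4 -49.5] [112. 186. 235.]
0 heights [ 419    2 1569    0    0    0    0    0]
  z 30.8 (array([575.5, 238.6]), array([109.3,  39.2]), 80.4) chest [10.1 -0.3] [168. 223. 243.]
48 heights [ 299   23  195   47   52 1587    0    0]
  z 30.5 (array([523.7, 243.5]), array([104.6,  38.7]), 84.75) chest [ 6.2 51.6] [ 78. 114. 156.]
  z 50.8 (array([529.6, 248.6]), array([99.4, 20.7]), 79.75) chest [12.2 46.6] [132. 159. 233.]
```

View pics/wrist7.png

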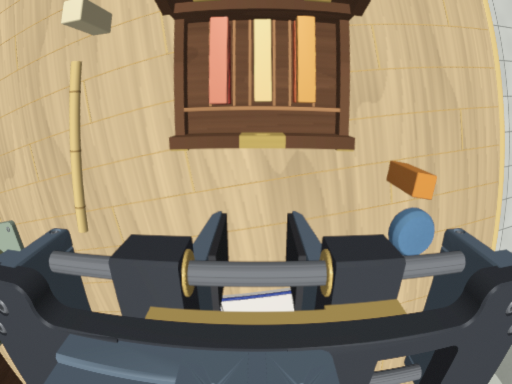

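There are five blanks: upper ones at wrist (219,60) and (306,58), and a floor one showing at (262,60), with two more under the uppers. I'll pick the left upper blank (+48 column) first, gripping it 22 mm front of its middle so the camera stays clear of the lid. I'll also refine the tray's pose from rays to its corners.

Request:
{"fn": "carry_out", "kwargs": {
  "increments": [
    [[0, 0, 0], [-15, 20, 36], 0.6],
    [[0, 0, 0], [-30, 40, 72], 0.6],
    [[0, 0, 0], [-43.6, 70, 105], 0.6],
    [[0, 0, 0], [-43.6, 100, 111.4], 0.6],
    [[0, 0, 0], [-43.6, 120, 111.4], 0.6],
    [[0, 0, 0], [-43.6, 140, 111.4], 0.6],
    [[0, 0, 0], [-43.6, 160, 111.4], 0.6],
    [[0, 0, 0], [-43.6, 170, 111.4], 0.6],
    [[0, 0, 0], [-43.6, 170, 111.4], 0.6],
    [[0, 0, 0], [-43.6, 170, 111.4], 0.6]
  ],
  "force": 30
}}

```text
time_s: 11.25
ee_pos: [526.1, 226.2, 229.8]
ee_rot: [-90.0, 0.0, -9.7]
force: [0.0, 0.4, 1.4]
gripper_width: 36.6
```

Request:
{"fn": "carry_out", "kwargs": {
  "increments": [
    [[0, 0, 0], [0, 0, 0], 1],
    [[0, 0, 0], [0, 0, 0], 1],
    [[0, 0, 0], [0, 0, 0], 1],
    [[0, 0, 0], [0, 0, 0], 1],
    [[0, 0, 0], [0, 0, 0], 1],
    [[0, 0, 0], [0, 0, 0], 1],
    [[0, 0, 0], [0, 0, 0], 1],
    [[0, 0, 0], [0, 0, 0], 1]
  ]
}}

```text
time_s: 11.92
ee_pos: [526.5, 227.0, 230.9]
ee_rot: [-90.0, -0.1, -9.7]
force: [-0.0, -0.7, 7.2]
gripper_width: 19.7
```

Run:
```python
from h import *
for n in ("scene7","side7"):
  pass
for n in ("scene6","side6","scene1","side1"):
    f=dict(np.load(n+".npz")); hsv=cv2.cvtColor(f["frame"],cv2.COLOR_BGR2HSV); w=cloud(f)
    m=((hsv[...,1]<45)&(hsv[...,2]>140)&(w[...,0]>400)&(w[...,0]<680)&(w[...,1]>-340)&(w[...,1]<-30)&(w[...,2]<25)).astype(np.uint8)
    cs=max(cv2.findContours(m,0,2)[0],key=cv2.contourArea); g=np.array([ray(f,p,4) for p in cv2.convexHull(cs)[:,0].astype(float)])
    r=cv2.minAreaRect(g[:,:2].astype(np.float32)); print(n,np.round(r[0],1),np.round(r[1],1),round(r[2],2))
```

```text
scene6 [ 534.9 -193. ] [216.1 162.8] 88.77
side6 [ 539.2 -182.2] [210.4 157.1] 88.92
scene1 [ 535. -193.] [216.  162.8] 88.84
side1 [ 539.3 -182.5] [209.5 156.6] 88.81
```

The blank is gripped (19.7 mm). I'll lift it, carry it over the tray and look there before placing.

Request:
{"fn": "carry_out", "kwargs": {
  "increments": [
    [[0, 0, 0], [0, -25, 0], 1],
    [[0, 0, 0], [0, -60, 0], 1],
    [[0, 0, 0], [0, -95, 0], 1],
    [[0, 0, 0], [5, -100, -35], 1],
    [[0, 0, 0], [10, -100, -70], 1],
    [[0, 0, 0], [15, -100, -105], 1],
    [[0, 0, 0], [20, -100, -140], 1],
    [[0, 0, 0], [25, -100, -175], 1],
    [[0, 0, 0], [30, -100, -210], 1],
    [[0, 0, 0], [35, -100, -245], 1]
  ]
}}

```text
time_s: 12.75
ee_pos: [518.9, -21.9, 329.7]
ee_rot: [-90.0, -0.0, -9.7]
force: [1.0, 0.4, -1.2]
gripper_width: 19.8
```

Request:
{"fn": "carry_out", "kwargs": {
  "increments": [
    [[0, -0.05, 0], [5, 0, -35], 1],
    [[0, -0.1, 0], [10, 0, -70], 1],
    [[0, -0.15, 0], [15, 0, -105], 1],
    [[0, -0.15, 0], [20, 0, -140], 1],
    [[0, -0.15, 0], [23, 0, -175], 1],
    [[0, -0.15, 0], [23, 0, -186.8], 1],
    [[0, -0.15, 0], [23, 0, -186.8], 1],
    [[0, -0.15, 0], [23, 0, -186.8], 1]
  ]
}}

```text
time_s: 13.42
ee_pos: [510.4, -208.5, 329.4]
ee_rot: [-89.9, 0.0, -1.2]
force: [-0.3, -0.6, -0.3]
gripper_width: 19.9
```

Run:
```python
from h import *
f,s=shot("8")["wrist"]; print(s["ee_pos"],s["ee_rot"],s["gripper_width"]); w=wcloud(f,s)
hsv=cv2.cvtColor(f["frame"],cv2.COLOR_BGR2HSV); x,y,z=np.moveaxis(w,-1,0)
m=(hsv[...,1]<45)&(hsv[...,2]>140)&(z<20)&(z>-15)
for yy in (-180,-160,-140,-120,-100):
    k=m&(abs(y-yy)<4); print(yy,x[k].min().round(1) if k.any() else 0,x[k].max().round(1) if k.any() else 0,np.median(z[k]))
for xx in (480,530,560,590):
    k=m&(abs(x-xx)<4); print(xx,y[k].min().round(1) if k.any() else 0,y[k].max().round(1) if k.any() else 0)
hb=(z>60)&(z<150)&(abs(x-511)<14)&(y>-225)&(y<-130); print("blank",hb.sum(),axis(w[hb]),np.nanmax(y[hb]),np.nanmedian(z[hb]))
```

```text
[ 510.42759189 -208.53370837  329.44922562] [-8.99384132e+01  2.83301032e-02 -1.18341870e+00] 19.937312335557
-180 455.7 620.3 4.870635015909045
-160 456.0 620.4 4.997301393787183
-140 456.7 621.2 4.987599331206809
-120 375.4 621.8 4.971459250873409
-100 457.6 622.2 4.92399795721991
480 -241.8 -78.8
530 -241.7 -79.2
560 -270.3 -80.1
590 -271.4 -80.9
blank 4106 (array([ 511.7, -178.6]), np.float64(88.77), np.float64(83.8)) -136.38554091851995 149.2666612888622
```

View pics/wrist8.png

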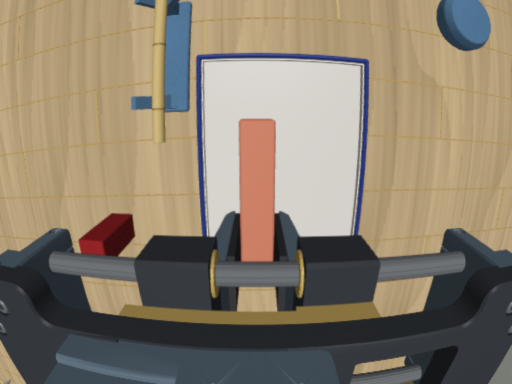

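The tray centre is about (538,-185.5) with yaw 88.7°, and the blank is held straight at (257,190). I'll place it at tray x≈-26, then fetch the other upper blank.

Request:
{"fn": "carry_out", "kwargs": {
  "increments": [
    [[0, 0, 0], [1, 40, 1], 1],
    [[0, 0, 0], [1, 80, 1], 1],
    [[0, 0, 0], [1, 108, 1], 1],
    [[0, 0, 0], [1, 120, 1], 1],
    [[0, 0, 0], [1, 124.5, 1], 1],
    [[0, 0, 0], [1, 124.5, 1], 1],
    [[0, 0, 0], [1, 124.5, 1], 0.6],
    [[0, 0, 0], [1, 124.5, 1], 0.6],
    [[0, 0, 0], [1, 124.5, 1], 0.6],
    [[0, 0, 0], [1, 124.5, 1], 0.6]
  ]
}}

```text
time_s: 14.3
ee_pos: [511.9, -207.0, 205.6]
ee_rot: [-90.0, -0.0, -1.1]
force: [-0.3, 0.2, -0.1]
gripper_width: 36.6
```

Request:
{"fn": "carry_out", "kwargs": {
  "increments": [
    [[0, 0, 0], [0, 0, 0], 0.6],
    [[0, 0, 0], [0, -20, 0], 0.6],
    [[0, 0, 0], [0, -60, 0], 0.6],
    [[0, 0, 0], [0, -100, 0], 0.6],
    [[0, 0, 0], [8, -100, 35], 0.6],
    [[0, 0, 0], [17, -100, 70], 0.6],
    [[0, 0, 0], [25, -100, 105], 0.6],
    [[0, 0, 0], [34, -100, 140], 0.6],
    [[0, 0, 0], [42, -100, 175], 0.6],
    [[0, 0, 0], [51, -100, 210], 0.6]
  ]
}}

```text
time_s: 15.13
ee_pos: [566.7, 3.2, 305.4]
ee_rot: [-90.0, -0.0, -1.1]
force: [0.7, 0.2, 0.4]
gripper_width: 36.5
```

Request:
{"fn": "carry_out", "kwargs": {
  "increments": [
    [[0, 0.05, 0], [8, 0, 35], 0.6],
    [[0, 0.1, 0], [17, 0, 70], 0.6],
    [[0, 0.15, 0], [25, 0, 105], 0.6],
    [[0, 0.15, 0], [34, 0, 140], 0.6],
    [[0, 0.15, 0], [42, 0, 175], 0.6],
    [[0, 0.15, 0], [50.4, 0, 211.4], 0.6],
    [[0, 0.15, 0], [50.4, 0, 211.4], 0.6],
    [[0, 0.15, 0], [50.4, 0, 211.4], 0.6]
  ]
}}

```text
time_s: 15.8
ee_pos: [621.1, 213.8, 304.8]
ee_rot: [-90.0, 0.0, -9.5]
force: [0.0, -1.1, -0.0]
gripper_width: 36.7
```

```bash
cat > look.py <<'E'
import sys
from h import *
f,s=shot(sys.argv[1])["wrist"]; print(s["time_s"],s["ee_pos"],s["ee_rot"],s["gripper_width"]); w=wcloud(f,s)
c=np.array([573,226.0]);d=np.array([.1685,.9857]);n=np.array([-d[1],d[0]])
q=w[...,:2]-c; cx=q@d; cy=q@n; z=w[...,2]; g=f["frame"].max(2)>150
for col in (-48,0,48):
    for lo,hi in((22,36),(44,56)):
        k=g&(abs(cx)<75)&(abs(cy-col)<22)&(z>lo)&(z<hi)
        if k.sum()>150:
            P=w[k]; r=rect(P); print(col,k.sum(),"z",np.median(P[:,2]).round(1),*r,"axis",*axis(P),"chest",np.round([(r[0]-c)@d,(r[0]-c)@n],1))
E
python3 look.py 9
```

```text
15.8 [621.07603478 213.77264207 304.784398  ] [-9.00162686e+01  9.22600651e-03 -9.50878527e+00] 36.67482673890499
-48 272 z 30.3 [622.  229.5] [109.6  43.8] 80.59 axis [612.8 230.8] 81.98 109.7 chest [ 11.7 -47.7]
-48 2885 z 50.8 [624.5 234. ] [99.1 20.2] 80.47 axis [624.3 234.2] 80.6 97.3 chest [ 16.6 -49.4]
0 2452 z 30.7 [575.6 237.8] [112.8  31.6] 72.84 axis [576.1 238.4] 76.66 108.2 chest [12.1 -0.6]
48 2304 z 30.6 [527.5 245.1] [106.9  43.6] 80.62 axis [529.5 244.8] 80.19 105.0 chest [11.2 48.1]
```

Request:
{"fn": "carry_out", "kwargs": {
  "increments": [
    [[0, 0, 0], [0, 30, 0], 0.6],
    [[0, 0, 0], [0, 55, 0], 0.6],
    [[0, 0, 0], [0, 70, 0], 0.6],
    [[0, 0, 0], [0, 75.5, 0], 0.6],
    [[0, 0, 0], [0, 75.5, 0], 0.6],
    [[0, 0, 0], [0, 75.5, 0], 1],
    [[0, 0, 0], [0, 75.5, 0], 1],
    [[0, 0, 0], [0, 75.5, 0], 1],
    [[0, 0, 0], [0, 75.5, 0], 1],
    [[0, 0, 0], [0, 75.5, 0], 1]
  ]
}}

```text
time_s: 16.68
ee_pos: [621.4, 211.9, 231.3]
ee_rot: [-90.0, -0.1, -9.7]
force: [-0.9, -1.9, 5.1]
gripper_width: 19.4
```

Request:
{"fn": "carry_out", "kwargs": {
  "increments": [
    [[0, 0, 0], [0, 0, 0], 1],
    [[0, 0, 0], [0, 0, 0], 1],
    [[0, 0, 0], [0, 0, 0], 1]
  ]
}}

```text
time_s: 16.93
ee_pos: [621.5, 211.9, 231.3]
ee_rot: [-90.0, -0.1, -9.7]
force: [-0.7, -1.4, 5.8]
gripper_width: 19.8
```

Request:
{"fn": "carry_out", "kwargs": {
  "increments": [
    [[0, 0, 0], [0, -25, 0], 1],
    [[0, 0, 0], [0, -60, 0], 1],
    [[0, 0, 0], [0, -95, 0], 1],
    [[0, 0, 0], [1, -100, -35], 1],
    [[0, 0, 0], [3, -100, -70], 1],
    [[0, 0, 0], [4, -100, -105], 1],
    [[0, 0, 0], [5, -100, -140], 1],
    [[0, 0, 0], [6, -100, -175], 1],
    [[0, 0, 0], [7, -100, -210], 1],
    [[0, 0, 0], [8, -100, -245], 1]
  ]
}}

```text
time_s: 17.77
ee_pos: [587.1, -32.3, 329.7]
ee_rot: [-90.0, -0.0, -9.7]
force: [0.9, 0.1, -0.1]
gripper_width: 19.7
```

Request:
{"fn": "carry_out", "kwargs": {
  "increments": [
    [[0, -0.05, 0], [1, 0, -35], 1],
    [[0, -0.1, 0], [3, 0, -70], 1],
    [[0, -0.147, 0], [4, 0, -105], 1],
    [[0, -0.147, 0], [5, 0, -140], 1],
    [[0, -0.147, 0], [6, 0, -170], 1],
    [[0, -0.147, 0], [6.1, 0, -178.9], 1],
    [[0, -0.147, 0], [6.1, 0, -178.9], 1],
    [[0, -0.147, 0], [6.1, 0, -178.9], 1]
  ]
}}

```text
time_s: 18.43
ee_pos: [563.6, -208.0, 329.5]
ee_rot: [-89.9, 0.0, -1.3]
force: [-0.6, -0.4, -0.9]
gripper_width: 19.5
```

```bash
cat > tl.py <<'E'
import sys
from h import *
"tray-frame rectangles of coloured things at given height bands in the wrist view"
f,s=shot(sys.argv[1])["wrist"]; print(s["time_s"],s["ee_pos"],s["ee_rot"],s["gripper_width"]); w=wcloud(f,s)
a=np.radians(88.7); ty=np.array([np.cos(a),np.sin(a)]); tx=np.array([ty[1],-ty[0]])
q=w[...,:2]-np.array([538,-185.5]); t=np.stack([q@tx,q@ty],-1); z=w[...,2]
ok=(abs(t[...,0])<75)&(abs(t[...,1])<100)&(cv2.cvtColor(f["frame"],cv2.COLOR_BGR2HSV)[...,1]>50)&(f["frame"].max(2)>95)
for lo,hi in((17,31),(37,51),(57,71),(71,200)):
    N,l,st,_=cv2.connectedComponentsWithStats((ok&(z>lo)&(z<hi)).astype(np.uint8))
    for i in range(1,N):
        if st[i,4]>250: r=cv2.minAreaRect(t[l==i].astype(np.float32)); print("z",np.median(z[l==i]).round(1),"n",st[i,4],"tray",np.round(r[0],1),np.round(r[1],1),round(r[2],1),"hi/lo",t[l==i].min(0).round(1),t[l==i].max(0).round(1))
E
python3 tl.py 10
```

```text
18.4333 [ 563.61271836 -207.98712537  329.53539238] [-8.99346673e+01  1.20024601e-02 -1.31804551e+00] 19.518148705951166
z 24.7 n 1984 tray [-25.6   1.4] [20.8 98.6] 0.5 hi/lo [-36.1 -47.9] [-15.1  50.8]
z 149.2 n 5005 tray [26.4  7.5] [86.  20.5] 89.8 hi/lo [ 16.1 -35.5] [36.7 50.5]
```

Request:
{"fn": "carry_out", "kwargs": {
  "increments": [
    [[0, 0, 0], [0, 40, 0], 1],
    [[0, 0, 0], [0, 80, 0], 1],
    [[0, 0, 0], [0, 108, 0], 1],
    [[0, 0, 0], [0, 120, 0], 1],
    [[0, 0, 0], [0, 124.5, 0], 1],
    [[0, 0, 0], [0, 124.5, 0], 1],
    [[0, 0, 0], [0, 124.5, 0], 0.6],
    [[0, 0, 0], [0, 124.5, 0], 0.6],
    [[0, 0, 0], [0, 124.5, 0], 0.6],
    [[0, 0, 0], [0, 124.5, 0], 0.6]
  ]
}}

```text
time_s: 19.32
ee_pos: [564.0, -207.8, 205.6]
ee_rot: [-90.0, -0.0, -1.2]
force: [-0.4, 0.5, -0.4]
gripper_width: 36.4
```

Request:
{"fn": "carry_out", "kwargs": {
  "increments": [
    [[0, 0, 0], [0, 0, 0], 0.6],
    [[0, 0, 0], [0, -20, 0], 0.6],
    [[0, 0, 0], [0, -60, 0], 0.6],
    [[0, 0, 0], [0, -100, 0], 0.6],
    [[0, 0, 0], [0, -100, 35], 0.6],
    [[0, 0, 0], [0, -100, 70], 0.6],
    [[0, 0, 0], [0, -100, 105], 0.6],
    [[0, 0, 0], [0, -100, 140], 0.6],
    [[0, 0, 0], [0, -100, 175], 0.6],
    [[0, 0, 0], [0, -100, 210], 0.6]
  ]
}}

```text
time_s: 20.15
ee_pos: [568.0, 3.2, 305.5]
ee_rot: [-90.0, -0.0, -1.3]
force: [0.6, 0.3, 0.0]
gripper_width: 36.3
```

Request:
{"fn": "carry_out", "kwargs": {
  "increments": [
    [[0, 0.05, 0], [0, 0, 35], 0.6],
    [[0, 0.1, 0], [0, 0, 70], 0.6],
    [[0, 0.147, 0], [0, 0, 105], 0.6],
    [[0, 0.147, 0], [0, 0, 140], 0.6],
    [[0, 0.147, 0], [0, 0, 175], 0.6],
    [[0, 0.147, 0], [0.4, 0, 217.7], 0.6],
    [[0, 0.147, 0], [0.4, 0, 217.7], 0.6],
    [[0, 0.147, 0], [0.4, 0, 217.7], 0.6],
    [[0, 0.147, 0], [0.4, 0, 217.7], 0.6]
  ]
}}

```text
time_s: 20.9
ee_pos: [573.3, 219.1, 305.1]
ee_rot: [-90.0, 0.0, -9.6]
force: [-0.5, 0.6, 0.6]
gripper_width: 36.6
```

```bash
python3 look.py 11
```

```text
20.9 [573.30407731 219.11350656 305.07747984] [-9.00496692e+01  1.75313470e-02 -9.64197549e+00] 36.62364526271173
-48 2462 z 30.9 [620.3 215.8] [137.4  43.7] 79.9 axis [623.4 229.7] 82.57 107.6 chest [ -2.1 -48.3]
0 3164 z 30.7 [572.5 223.1] [139.8  43.8] 80.34 axis [573.8 223.2] 79.53 137.3 chest [-2.9  0. ]
48 2420 z 30.7 [527.7 244.2] [110.5  30.8] 72.46 axis [527.9 244.8] 76.81 106.1 chest [10.3 47.7]
```

View pics/wrist11.png

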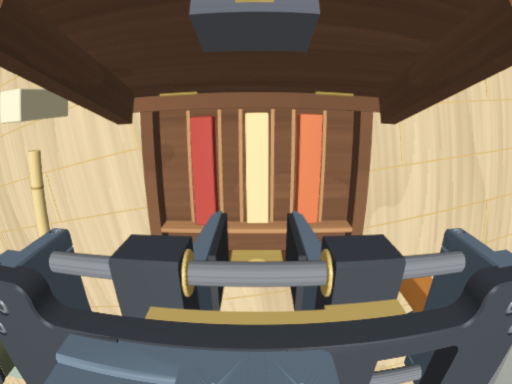

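All three floor blanks are visible, red (203,170), yellow (257,168) and orange (310,168), with the latch block high at (256,25). I'll take the yellow one for layer 2, along the tray's x.

Request:
{"fn": "carry_out", "kwargs": {
  "increments": [
    [[0, 0, 0], [0, 40, 0], 0.6],
    [[0, 0, 0], [0, 75, 0], 0.6],
    [[0, 0, 0], [0, 90, 0], 0.6],
    [[0, 0, 0], [0, 97, 0], 0.6],
    [[0, 0, 0], [0, 97, 0], 0.6],
    [[0, 0, 0], [0, 97, 0], 1],
    [[0, 0, 0], [0, 97, 0], 1],
    [[0, 0, 0], [0, 97, 0], 1],
    [[0, 0, 0], [0, 97, 0], 1],
    [[0, 0, 0], [0, 97, 0], 1]
  ]
}}

```text
time_s: 21.78
ee_pos: [574.1, 219.3, 210.0]
ee_rot: [-89.9, -0.2, -9.7]
force: [0.4, -1.7, 6.5]
gripper_width: 19.6
```

Request:
{"fn": "carry_out", "kwargs": {
  "increments": [
    [[0, 0, 0], [0, 0, 0], 1],
    [[0, 0, 0], [0, 0, 0], 1],
    [[0, 0, 0], [0, 0, 0], 1]
  ]
}}

```text
time_s: 22.03
ee_pos: [574.1, 219.3, 210.0]
ee_rot: [-89.9, -0.2, -9.7]
force: [0.5, -1.8, 7.3]
gripper_width: 19.6
```

Request:
{"fn": "carry_out", "kwargs": {
  "increments": [
    [[0, 0, 0], [0, -25, 0], 1],
    [[0, 0, 0], [0, -60, 0], 1],
    [[0, 0, 0], [0, -95, 0], 1],
    [[0, 0, 0], [1, -100, -35], 1],
    [[0, 0, 0], [3, -100, -70], 1],
    [[0, 0, 0], [4, -100, -105], 1],
    [[0, 0, 0], [5, -100, -140], 1],
    [[0, 0, 0], [6, -100, -175], 1],
    [[0, 0, 0], [7, -100, -210], 1],
    [[0, 0, 0], [8, -100, -245], 1]
  ]
}}

```text
time_s: 22.87
ee_pos: [539.5, -24.9, 308.6]
ee_rot: [-90.0, -0.0, -9.7]
force: [0.9, -0.0, -0.8]
gripper_width: 19.6
```

Request:
{"fn": "carry_out", "kwargs": {
  "increments": [
    [[0, 0.12, 0], [1, 0, -35], 1],
    [[0, 0.24, 0], [2, 0, -70], 1],
    [[0, 0.36, 0], [3, 0, -105], 1],
    [[0, 0.48, 0], [4, 0, -140], 1],
    [[0, 0.6, 0], [5, 0, -170], 1],
    [[0, 0.72, 0], [5.3, 0, -189.2], 1],
    [[0, 0.84, 0], [5.3, 0, -189.2], 1],
    [[0, 0.96, 0], [5.3, 0, -189.2], 1],
    [[0, 1.08, 0], [5.3, 0, -189.2], 1],
    [[0, 1.2, 0], [5.3, 0, -189.2], 1]
  ]
}}

```text
time_s: 23.7
ee_pos: [513.4, -211.0, 308.4]
ee_rot: [-90.0, 0.0, -78.8]
force: [-0.3, 0.4, 0.1]
gripper_width: 19.9
```

Request:
{"fn": "carry_out", "kwargs": {
  "increments": [
    [[0, 0.12, 0], [0, 0, 0], 1],
    [[0, 0.224, 0], [0, 0, 0], 1],
    [[0, 0.224, 0], [0, 0, 0], 1],
    [[0, 0.224, 0], [0, 0, 0], 1]
  ]
}}

```text
time_s: 24.03
ee_pos: [513.5, -210.8, 308.4]
ee_rot: [-90.0, 0.0, -91.1]
force: [-0.8, 0.1, -1.2]
gripper_width: 19.6
```

```bash
python3 tl.py 12
```

```text
24.0333 [ 513.48942693 -210.76861765  308.38299798] [-8.99927402e+01  4.15670033e-03 -9.11059399e+01] 19.576947415238784
z 24.8 n 1446 tray [26.3 20.9] [20.  61.7] 0.1 hi/lo [16.3 -9.9] [36.3 51.7]
z 24.7 n 1381 tray [-25.7  20.7] [19.9 60.7] 0.1 hi/lo [-35.7  -9.7] [-15.7  51. ]
z 129.1 n 5127 tray [  7.2 -26.6] [86.7 21.4] 0.2 hi/lo [-36.1 -37.3] [ 50.6 -16. ]
```

Request:
{"fn": "carry_out", "kwargs": {
  "increments": [
    [[0, 0, 0], [0, 40, 0], 1],
    [[0, 0, 0], [0, 66, 0], 1],
    [[0, 0, 0], [0, 80, 0], 1],
    [[0, 0, 0], [0, 84.5, 0], 1],
    [[0, 0, 0], [0, 84.5, 0], 1],
    [[0, 0, 0], [0, 84.5, 0], 0.6],
    [[0, 0, 0], [0, 84.5, 0], 0.6],
    [[0, 0, 0], [0, 84.5, 0], 0.6],
    [[0, 0, 0], [0, 84.5, 0], 0.6],
    [[0, 0, 0], [0, 84.5, 0], 0.6]
  ]
}}

```text
time_s: 24.92
ee_pos: [513.6, -211.0, 223.9]
ee_rot: [-90.0, -0.0, -91.3]
force: [-0.3, -0.8, -0.5]
gripper_width: 36.6
```

Request:
{"fn": "carry_out", "kwargs": {
  "increments": [
    [[0, 0, 0], [0, -20, 0], 0.6],
    [[0, 0, 0], [0, -60, 0], 0.6],
    [[0, 0, 0], [0, -100, 0], 0.6],
    [[0, 0, 0], [-35, -100, 0], 0.6],
    [[0, 0, 0], [-70, -100, 0], 0.6],
    [[0, 0, 0], [-105, -100, 0], 0.6],
    [[0, 0, 0], [-140, -100, 0], 0.6],
    [[0, 0, 0], [-175, -100, 0], 0.6],
    [[0, 0, 0], [-210, -100, 2], 0.6]
  ]
}}

```text
time_s: 25.67
ee_pos: [519.7, 0.5, 324.0]
ee_rot: [-90.0, 0.0, -91.3]
force: [0.5, -0.1, 0.4]
gripper_width: 36.7
```

Request:
{"fn": "carry_out", "kwargs": {
  "increments": [
    [[0, -0.12, 0], [-35, 0, 0], 0.6],
    [[0, -0.24, 0], [-70, 0, 0], 0.6],
    [[0, -0.36, 0], [-105, 0, 0], 0.6],
    [[0, -0.48, 0], [-140, 0, 0], 0.6],
    [[0, -0.6, 0], [-175, 0, 0], 0.6],
    [[0, -0.72, 0], [-210, 0, 0], 0.6],
    [[0, -0.84, 0], [-227.8, 0, 0], 0.6],
    [[0, -0.96, 0], [-227.8, 0, 0], 0.6],
    [[0, -1.08, 0], [-227.8, 0, 0], 0.6],
    [[0, -1.2, 0], [-227.8, 0, 0], 0.6]
  ]
}}

```text
time_s: 26.5
ee_pos: [525.1, 227.4, 323.6]
ee_rot: [-90.0, 0.0, -22.1]
force: [-0.6, -0.1, -0.6]
gripper_width: 36.4
```

Request:
{"fn": "carry_out", "kwargs": {
  "increments": [
    [[0, -0.12, 0], [0, 0, 0], 0.6],
    [[0, -0.224, 0], [0, 0, 0], 0.6],
    [[0, -0.224, 0], [0, 0, 0], 0.6],
    [[0, -0.224, 0], [0, 0, 0], 0.6]
  ]
}}

```text
time_s: 26.83
ee_pos: [525.3, 226.7, 323.7]
ee_rot: [-90.0, -0.0, -9.8]
force: [-0.1, -0.7, -0.2]
gripper_width: 36.8
```

```bash
cat > red.py <<'E'
import sys
from h import *
f,s=shot(sys.argv[1])["wrist"]; print(s["time_s"],s["ee_pos"],s["ee_rot"],s["gripper_width"]); w=wcloud(f,s)
h=cv2.cvtColor(f["frame"],cv2.COLOR_BGR2HSV); x,y,z=np.moveaxis(w,-1,0); b=f["frame"].astype(int)
m=(((h[...,0]<14)|(h[...,0]>170))&(h[...,1]>160)&(b[...,2]>130)&(x>440)&(x<700)&(y>100)&(y<330)&(z>12)&(z<60)).astype(np.uint8)
N,l,st,c=cv2.connectedComponentsWithStats(m)
for i in range(1,N):
    if st[i,4]>200: r=rect(w[l==i]); d=r[0]-s["ee_pos"][:2]; a=np.radians(s["ee_rot"][2]); print(st[i,4],c[i].round(),*r,np.nanmedian(w[l==i],0).round(1),"tool x,z",np.round([d@[np.cos(a),np.sin(a)],d@[-np.sin(a),np.cos(a)]],1),np.median(f["frame"][l==i],0))
E
python3 red.py 13
```

```text
26.8333 [525.26049457 226.7069646  323.740907  ] [-8.99990317e+01 -2.49590450e-03 -9.83314430e+00] 36.79882143252954
203 [345. 164.] [614.  236.7] [98.2  1.9] 80.45 [613.9 238.4  29.6] tool x,z [85.7 25. ] [ 60.  92. 179.]
```

View pics/wrist13.png

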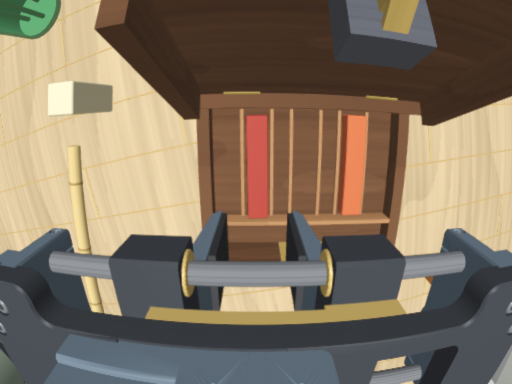

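The red blank is centred under the tool at (258,165). I'll pick it and carry it to the second-layer slot at tray y=+26.

Request:
{"fn": "carry_out", "kwargs": {
  "increments": [
    [[0, 0, 0], [0, 40, 0], 0.6],
    [[0, 0, 0], [0, 80, 0], 0.6],
    [[0, 0, 0], [0, 105, 0], 0.6],
    [[0, 0, 0], [0, 115.5, 0], 0.6],
    [[0, 0, 0], [0, 115.5, 0], 0.6],
    [[0, 0, 0], [0, 115.5, 0], 1],
    [[0, 0, 0], [0, 115.5, 0], 1],
    [[0, 0, 0], [0, 115.5, 0], 1],
    [[0, 0, 0], [0, 115.5, 0], 1],
    [[0, 0, 0], [0, 115.5, 0], 1]
  ]
}}

```text
time_s: 27.72
ee_pos: [526.0, 227.0, 210.2]
ee_rot: [-89.9, -0.2, -9.7]
force: [-0.0, -0.1, 6.9]
gripper_width: 20.0
```

Request:
{"fn": "carry_out", "kwargs": {
  "increments": [
    [[0, 0, 0], [0, 0, 0], 1],
    [[0, 0, 0], [0, 0, 0], 1],
    [[0, 0, 0], [0, 0, 0], 1]
  ]
}}

```text
time_s: 27.97
ee_pos: [526.0, 227.0, 210.2]
ee_rot: [-89.9, -0.2, -9.7]
force: [-0.4, -0.7, 6.7]
gripper_width: 19.7
```

Request:
{"fn": "carry_out", "kwargs": {
  "increments": [
    [[0, 0, 0], [0, -25, 0], 1],
    [[0, 0, 0], [0, -60, 0], 1],
    [[0, 0, 0], [0, -95, 0], 1],
    [[0, 0, 0], [5, -100, -33], 1],
    [[0, 0, 0], [10, -100, -66], 1],
    [[0, 0, 0], [15, -100, -100], 1],
    [[0, 0, 0], [20, -100, -133], 1],
    [[0, 0, 0], [25, -100, -166], 1],
    [[0, 0, 0], [30, -100, -200], 1]
  ]
}}

```text
time_s: 28.72
ee_pos: [520.7, 23.1, 308.9]
ee_rot: [-90.0, -0.1, -9.7]
force: [0.0, 0.2, -1.5]
gripper_width: 19.8
```

Request:
{"fn": "carry_out", "kwargs": {
  "increments": [
    [[0, 0.12, 0], [5, 0, -35], 1],
    [[0, 0.24, 0], [10, 0, -70], 1],
    [[0, 0.36, 0], [15, 0, -105], 1],
    [[0, 0.48, 0], [20, 0, -140], 1],
    [[0, 0.6, 0], [25, 0, -170], 1],
    [[0, 0.72, 0], [25.3, 0, -181.8], 1],
    [[0, 0.84, 0], [25.3, 0, -181.8], 1],
    [[0, 0.96, 0], [25.3, 0, -181.8], 1],
    [[0, 1.08, 0], [25.3, 0, -181.8], 1],
    [[0, 1.2, 0], [25.3, 0, -181.8], 1]
  ]
}}

```text
time_s: 29.55
ee_pos: [515.3, -159.2, 308.7]
ee_rot: [-90.0, -0.0, -78.8]
force: [-0.3, 0.3, -0.2]
gripper_width: 19.8
```

Request:
{"fn": "carry_out", "kwargs": {
  "increments": [
    [[0, 0.12, 0], [0, 0, 0], 1],
    [[0, 0.224, 0], [0, 0, 0], 1],
    [[0, 0.224, 0], [0, 0, 0], 1],
    [[0, 0.224, 0], [0, 0, 0], 1]
  ]
}}

```text
time_s: 29.88
ee_pos: [515.4, -158.9, 308.6]
ee_rot: [-90.0, -0.0, -91.1]
force: [-0.1, -0.0, -1.2]
gripper_width: 19.8
```

```bash
python3 tl.py 14
```

```text
29.8833 [ 515.44113003 -158.91179981  308.58259957] [-8.99742200e+01 -5.49370565e-03 -9.11200820e+01] 19.768036628021868
z 24.8 n 660 tray [24.2 -4. ] [27.6 26. ] 1.9 hi/lo [ 10.8 -17.2] [38.5  9.1]
z 24.7 n 634 tray [-23.4  -4.2] [24.1 26.5] 0.1 hi/lo [-35.4 -17.5] [-11.3   9. ]
z 44.7 n 2644 tray [  0.7 -26.7] [100.4  20.7] 0.7 hi/lo [-49.5 -37.2] [ 50.9 -16.2]
z 129.1 n 4937 tray [ 7.  25.2] [84.5 21.4] 0.2 hi/lo [-35.2  14.4] [49.3 35.9]
```

Request:
{"fn": "carry_out", "kwargs": {
  "increments": [
    [[0, 0, 0], [0, 40, 0], 1],
    [[0, 0, 0], [0, 66, 0], 1],
    [[0, 0, 0], [0, 80, 0], 1],
    [[0, 0, 0], [0, 84.5, 0], 1],
    [[0, 0, 0], [0, 84.5, 0], 1],
    [[0, 0, 0], [0, 84.5, 0], 0.6],
    [[0, 0, 0], [0, 84.5, 0], 0.6],
    [[0, 0, 0], [0, 84.5, 0], 0.6],
    [[0, 0, 0], [0, 84.5, 0], 0.6],
    [[0, 0, 0], [0, 84.5, 0], 0.6]
  ]
}}

```text
time_s: 30.77
ee_pos: [515.6, -159.0, 223.9]
ee_rot: [-90.0, -0.0, -91.3]
force: [0.3, -0.1, -0.2]
gripper_width: 36.4
```

Request:
{"fn": "carry_out", "kwargs": {
  "increments": [
    [[0, 0, 0], [0, -20, 0], 0.6],
    [[0, 0, 0], [0, -60, 0], 0.6],
    [[0, 0, 0], [0, -100, 0], 0.6],
    [[0, 0, 0], [-34, -100, 9], 0.6],
    [[0, 0, 0], [-68, -100, 18], 0.6],
    [[0, 0, 0], [-102, -100, 27], 0.6],
    [[0, 0, 0], [-136, -100, 36], 0.6],
    [[0, 0, 0], [-170, -100, 45], 0.6],
    [[0, 0, 0], [-200, -100, 52], 0.6]
  ]
}}

```text
time_s: 31.52
ee_pos: [572.4, 41.9, 323.9]
ee_rot: [-90.0, 0.0, -91.2]
force: [-0.3, 0.8, 1.3]
gripper_width: 36.4
```

Request:
{"fn": "carry_out", "kwargs": {
  "increments": [
    [[0, -0.12, 0], [-30, 0, 8], 0.6],
    [[0, -0.24, 0], [-60, 0, 16], 0.6],
    [[0, -0.36, 0], [-90, 0, 24], 0.6],
    [[0, -0.48, 0], [-120, 0, 32], 0.6],
    [[0, -0.6, 0], [-150, 0, 40], 0.6],
    [[0, -0.72, 0], [-172.7, 0, 44.7], 0.6],
    [[0, -0.84, 0], [-172.7, 0, 44.7], 0.6],
    [[0, -0.96, 0], [-172.7, 0, 44.7], 0.6],
    [[0, -1.08, 0], [-172.7, 0, 44.7], 0.6],
    [[0, -1.2, 0], [-172.7, 0, 44.7], 0.6]
  ]
}}

```text
time_s: 32.35
ee_pos: [620.5, 211.8, 323.5]
ee_rot: [-90.0, 0.0, -22.1]
force: [0.4, -0.4, 0.1]
gripper_width: 36.6
```

Request:
{"fn": "carry_out", "kwargs": {
  "increments": [
    [[0, -0.12, 0], [0, 0, 0], 0.6],
    [[0, -0.224, 0], [0, 0, 0], 0.6],
    [[0, -0.224, 0], [0, 0, 0], 0.6],
    [[0, -0.224, 0], [0, 0, 0], 0.6]
  ]
}}

```text
time_s: 32.68
ee_pos: [620.5, 211.5, 323.6]
ee_rot: [-90.0, 0.0, -9.8]
force: [-0.1, 0.0, 0.6]
gripper_width: 36.8
```

```bash
sed -i 's/S>160/S>110/; s/\[...,1\]>160/[...,1]>170/; s/b\[...,2\]>130/b[...,2]>200/' red.py; python3 red.py 15
python3 - <<'E'
from h import *
f=dict(np.load("wrist15.npz")); h=cv2.cvtColor(f["frame"],cv2.COLOR_BGR2HSV); print(wpx(f,f,(624,234,30)).round()); print(h[165,235:280:4].tolist())
w=wcloud(f,f); print(w[165,256].round(1))
E
```

```text
32.6833 [620.50744618 211.51652601 323.64009618] [-9.00043004e+01  8.57234721e-03 -9.82897339e+00] 36.79808053121727
[256. 167.]
[[13, 126, 123], [13, 127, 133], [14, 123, 170], [9, 152, 240], [9, 151, 240], [9, 152, 240], [10, 153, 240], [10, 153, 239], [12, 130, 126], [15, 117, 205], [13, 124, 125], [13, 125, 126]]
[624.5 236.3  30.5]
```

Orange is centred under the tool (columns 246–266). I'll pick it and carry it to the third-layer slot.

Request:
{"fn": "carry_out", "kwargs": {
  "increments": [
    [[0, 0, 0], [0, 40, 0], 0.6],
    [[0, 0, 0], [0, 80, 0], 0.6],
    [[0, 0, 0], [0, 105, 0], 0.6],
    [[0, 0, 0], [0, 115.5, 0], 0.6],
    [[0, 0, 0], [0, 115.5, 0], 0.6],
    [[0, 0, 0], [0, 115.5, 0], 1],
    [[0, 0, 0], [0, 115.5, 0], 1],
    [[0, 0, 0], [0, 115.5, 0], 1],
    [[0, 0, 0], [0, 115.5, 0], 1],
    [[0, 0, 0], [0, 115.5, 0], 1]
  ]
}}

```text
time_s: 33.57
ee_pos: [621.2, 211.7, 210.5]
ee_rot: [-89.9, -0.2, -9.7]
force: [-0.3, 0.2, 6.4]
gripper_width: 19.7
```

Request:
{"fn": "carry_out", "kwargs": {
  "increments": [
    [[0, 0, 0], [0, 0, 0], 1],
    [[0, 0, 0], [0, 0, 0], 1],
    [[0, 0, 0], [0, 0, 0], 1]
  ]
}}

```text
time_s: 33.82
ee_pos: [621.2, 211.7, 210.5]
ee_rot: [-89.9, -0.2, -9.7]
force: [-0.7, -0.6, 7.3]
gripper_width: 19.6
```

Request:
{"fn": "carry_out", "kwargs": {
  "increments": [
    [[0, 0, 0], [0, -25, 0], 1],
    [[0, 0, 0], [0, -60, 0], 1],
    [[0, 0, 0], [0, -95, 0], 1],
    [[0, 0, 0], [1, -100, -35], 1],
    [[0, 0, 0], [3, -100, -70], 1],
    [[0, 0, 0], [4, -100, -105], 1],
    [[0, 0, 0], [5, -100, -140], 1],
    [[0, 0, 0], [6, -100, -175], 1],
    [[0, 0, 0], [7, -100, -210], 1],
    [[0, 0, 0], [8, -100, -245], 1]
  ]
}}

```text
time_s: 34.65
ee_pos: [586.5, -32.9, 308.8]
ee_rot: [-90.0, -0.0, -9.7]
force: [0.2, 0.1, -0.6]
gripper_width: 19.6
```

Request:
{"fn": "carry_out", "kwargs": {
  "increments": [
    [[0, -0.05, 0], [1, 0, -35], 1],
    [[0, -0.1, 0], [3, 0, -70], 1],
    [[0, -0.147, 0], [4, 0, -105], 1],
    [[0, -0.147, 0], [5, 0, -140], 1],
    [[0, -0.147, 0], [6, 0, -170], 1],
    [[0, -0.147, 0], [6.4, 0, -179], 1],
    [[0, -0.147, 0], [6.4, 0, -179], 1],
    [[0, -0.147, 0], [6.4, 0, -179], 1]
  ]
}}

```text
time_s: 35.32
ee_pos: [563.3, -208.7, 308.4]
ee_rot: [-90.0, -0.0, -1.3]
force: [0.6, 0.4, -0.2]
gripper_width: 19.7
```

```bash
python3 tl.py 16
```

```text
35.3167 [ 563.26270018 -208.67153781  308.35017267] [-8.99513863e+01 -5.23602005e-03 -1.32804435e+00] 19.673328110451926
z 24.7 n 420 tray [-27.7  42.7] [16.  29.5] 88.9 hi/lo [-42.6  34.8] [-13.1  50.8]
z 24.7 n 772 tray [-18.4  -2.8] [30.3 56.2] 87.7 hi/lo [-47.1 -18.1] [ 9.1 12.4]
z 44.7 n 1689 tray [-19.9  25.5] [60.9 20.1] 0.5 hi/lo [-50.4  15.4] [10.6 35.5]
z 44.6 n 1492 tray [-19.  -26.6] [20.7 59.3] 89.6 hi/lo [-48.6 -36.9] [ 10.7 -16.2]
z 128.6 n 5048 tray [26.   7.1] [85.7 25. ] 88.9 hi/lo [ 13.2 -36. ] [38.2 49.8]
```

Request:
{"fn": "carry_out", "kwargs": {
  "increments": [
    [[0, 0, 0], [0, 30, 0], 1],
    [[0, 0, 0], [0, 50, 0], 1],
    [[0, 0, 0], [0, 60, 0], 1],
    [[0, 0, 0], [0, 64, 0], 1],
    [[0, 0, 0], [0, 64, 0], 1],
    [[0, 0, 0], [0, 64, 0], 0.6],
    [[0, 0, 0], [0, 64, 0], 0.6],
    [[0, 0, 0], [0, 64, 0], 0.6],
    [[0, 0, 0], [0, 64, 0], 0.6],
    [[0, 0, 0], [0, 64, 0], 0.6]
  ]
}}

```text
time_s: 36.2
ee_pos: [563.5, -208.8, 244.5]
ee_rot: [-90.0, -0.0, -1.3]
force: [0.3, -0.6, 0.5]
gripper_width: 36.3
```

Request:
{"fn": "carry_out", "kwargs": {
  "increments": [
    [[0, 0, 0], [0, 0, 0], 0.6],
    [[0, 0, 0], [0, -20, 0], 0.6],
    [[0, 0, 0], [0, -60, 0], 0.6],
    [[0, 0, 0], [0, -100, 0], 0.6],
    [[0, 0, 0], [0, -100, 0], 0.6],
    [[0, 0, 0], [0, -100, 0], 0.6]
  ]
}}

```text
time_s: 36.7
ee_pos: [563.8, -209.1, 347.1]
ee_rot: [-90.1, -0.3, -1.3]
force: [-0.3, 0.7, -0.6]
gripper_width: 36.3
```

```bash
python3 tl.py 17
```

```text
36.7 [ 563.83659428 -209.12923474  347.11046667] [-90.12348223  -0.34292482  -1.26946065] 36.307503275855176
z 24.6 n 312 tray [-25.9  42.7] [15.5 20.3] 88.3 hi/lo [-35.9  34.8] [-15.6  50.7]
z 24.8 n 593 tray [-24.8  -2.4] [29.5 43.7] 89.0 hi/lo [-46.9 -17.2] [-3.2 12.4]
z 44.7 n 1383 tray [-17.6  25.6] [20.  66.1] 89.5 hi/lo [-50.7  15.6] [15.3 35.6]
z 44.8 n 268 tray [43.  25.8] [11.6 19.2] 0.3 hi/lo [37.1 16.2] [48.8 35.4]
z 44.7 n 1301 tray [-16.9 -26.4] [63.8 20. ] 0.1 hi/lo [-48.8 -36.4] [ 15.  -16.4]
z 44.7 n 268 tray [ 44.1 -26.4] [13.  19.9] 0.5 hi/lo [ 37.5 -36.4] [ 50.5 -16.4]
z 64.8 n 2342 tray [26.   1.6] [19.6 99. ] 0.4 hi/lo [ 16.  -47.9] [36.2 51. ]
```

View pics/wrist17.png

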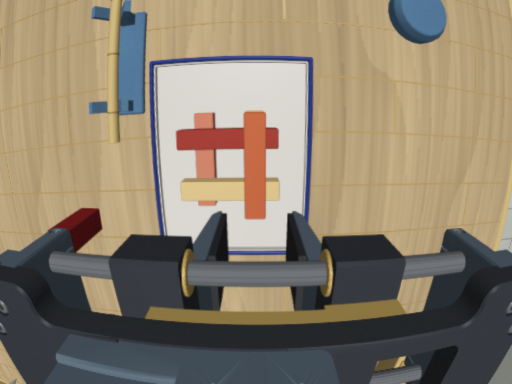

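The crib stands well: bottom pair at tray x≈±26, the second layer at y=-26.4 and +25.6, and the orange third-layer blank at x=26. Now the lid: I'll go up, over and behind it with the fingers shut.

Request:
{"fn": "carry_out", "kwargs": {
  "increments": [
    [[0, 0, 0], [-2, -20, 35], 1],
    [[0, 0, 0], [-4, -40, 70], 1],
    [[0, 0, 0], [-6, -60, 105], 1],
    [[0, 0, 0], [-8, -80, 140], 1],
    [[0, 0, 0], [-10, -100, 175], 1],
    [[0, 0, 0], [-12, -100, 210], 1],
    [[0, 0, 0], [-14, -100, 245], 1],
    [[0, 0, 0], [-16, -100, 280], 1],
    [[0, 0, 0], [-18, -100, 315], 1],
    [[0, 0, 0], [-20, -100, 350], 1]
  ]
}}

```text
time_s: 37.58
ee_pos: [550.6, 143.1, 442.0]
ee_rot: [-90.1, 0.2, -1.3]
force: [1.0, 0.3, -0.7]
gripper_width: 0.3
```

Request:
{"fn": "carry_out", "kwargs": {
  "increments": [
    [[0, 0.05, 0], [-2, 0, 35], 1],
    [[0, 0.1, 0], [-4, 0, 70], 1],
    [[0, 0.147, 0], [-6, 0, 105], 1],
    [[0, 0.147, 0], [-7, 0, 140], 1],
    [[0, 0.147, 0], [-8, 0, 175], 1],
    [[0, 0.147, 0], [-8.7, 0, 210], 1],
    [[0, 0.147, 0], [-8.7, 0, 245], 1],
    [[0, 0.147, 0], [-8.7, 0, 267.4], 1],
    [[0, 0.147, 0], [-8.7, 0, 267.4], 1],
    [[0, 0.147, 0], [-8.7, 0, 267.4], 1]
  ]
}}

```text
time_s: 38.42
ee_pos: [548.1, 410.2, 441.2]
ee_rot: [-90.2, 0.2, -9.6]
force: [-0.4, -0.9, -0.8]
gripper_width: 0.5
```

Run:
```python
from h import *
o=shot("18",("side","scene")); s=o["side"][1]; print(s["ee_pos"],s["ee_rot"],s["qpos"].round(1),s["gripper_width"])
for n in o:
    f,s=o[n]; w=cloud(f); hsv=cv2.cvtColor(f["frame"],cv2.COLOR_BGR2HSV)
    H,S,V=hsv[...,0].astype(int),hsv[...,1],hsv[...,2]; x,y,z=np.moveaxis(w,-1,0)
    m=(H>12)&(H<34)&(S>70)&(z>25)&(z<70)&(x>340)&(x<470)&(y>-190)&(y<70);print(n,"dowel",m.sum(),axis(w[m]),np.nanpercentile(z[m],[5,50,95]).round(1))
b=cv2.imread("pics/side18.png")[80:272,140:340]; c=cv2.imread("pics/scene18.png")[120:312,170:370]
cv2.imwrite("pics/c18.png",np.hstack([cv2.resize(b,(400,384)),cv2.resize(c,(400,384))]))
```

```text
[548.13445005 410.1607598  441.16710675] [-90.22681388   0.18460539  -9.57204879] [35.9 27.7 69.7 -0.  82.9 45.4] 0.4562859859003341
side dowel 245 (array([420.4, -65.7]), np.float64(87.19), np.float64(177.6)) [41.8 49.1 52.4]
scene dowel 153 (array([427.5, -61.6]), np.float64(88.36), np.float64(178.2)) [40.6 46.5 51.3]
```

View pics/c18.png

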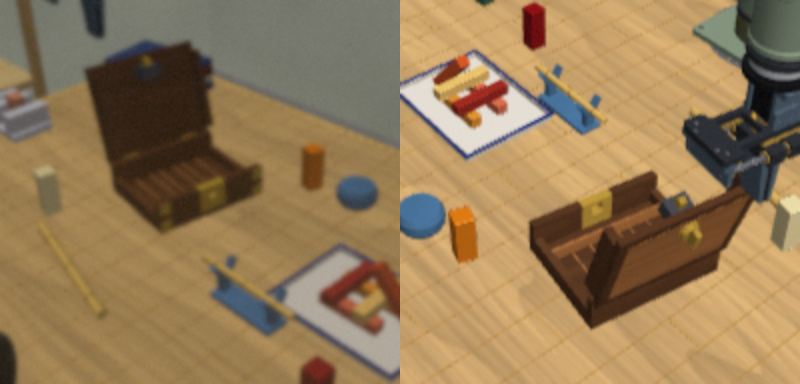

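The dowel is in its rest (same readings), the chest is empty, and the fingers are clear behind the lid. I'll lower and swing the lid over along its arc, 55 mm to the knob's side.

Request:
{"fn": "carry_out", "kwargs": {
  "increments": [
    [[0, 0, 0], [0, 25, 0], 1],
    [[0, 0, 0], [0, 53, 0], 1],
    [[0, 0, 0], [0, 53, 0], 1],
    [[0, 0, 0], [0, 53, 0], 1]
  ]
}}

```text
time_s: 38.85
ee_pos: [548.4, 407.6, 390.0]
ee_rot: [-90.2, 0.2, -9.8]
force: [0.3, -1.2, -0.3]
gripper_width: 0.7
```

Request:
{"fn": "carry_out", "kwargs": {
  "increments": [
    [[0, 0, 0], [0, 0, -12], 1],
    [[0, 0, 0], [0, 0, -24], 1],
    [[0, 0, 0], [0, 0, -34], 1],
    [[0, 0, 0], [0, -2, -44], 1],
    [[0, 0, 0], [0, -4, -55], 1],
    [[0, 0, 0], [0, -6, -66], 1],
    [[0, 0, 0], [0, -6, -78], 1],
    [[0, 0, 0], [0, -5.5, -91.6], 1]
  ]
}}

```text
time_s: 39.52
ee_pos: [533.0, 318.2, 399.1]
ee_rot: [-89.7, -0.2, -9.7]
force: [2.8, 5.6, -1.5]
gripper_width: 0.6
```

Request:
{"fn": "carry_out", "kwargs": {
  "increments": [
    [[0, 0, 0], [0, 2.3, -14.9], 1],
    [[0, 0, 0], [0, 6.1, -29.5], 1],
    [[0, 0, 0], [0, 11.3, -43.5], 1],
    [[0, 0, 0], [0, 17.9, -57], 1],
    [[0, 0, 0], [0, 25.8, -69.8], 1],
    [[0, 0, 0], [0, 34.9, -81.7], 1],
    [[0, 0, 0], [0, 34.9, -81.7], 1]
  ]
}}

```text
time_s: 40.1
ee_pos: [518.6, 235.8, 362.2]
ee_rot: [-90.1, -0.0, -9.8]
force: [0.8, 0.7, 1.5]
gripper_width: 0.2
```

Run:
```python
from h import *
o=shot("19",("side","scene")); s=o["side"][1]; print(s["ee_pos"],s["ee_rot"],s["force"],s["torque"])
b=cv2.imread("pics/side19.png")[60:252,140:340]; c=cv2.imread("pics/scene19.png")[120:312,170:370]
cv2.imwrite("pics/c19.png",np.hstack([cv2.resize(b,(400,384)),cv2.resize(c,(400,384))]))
```

```text
[518.63416826 235.7941251  362.17128341] [-9.00529527e+01 -4.76463769e-02 -9.78253359e+00] [0.79418237 0.68115098 1.47813965] [ 0.17200909 -0.29883083  0.07552634]
```

View pics/c19.png

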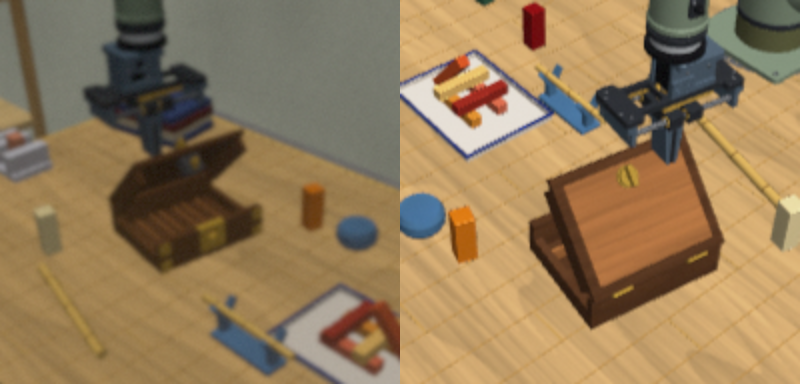

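The lid is following, now at about 0.8 rad. I'll continue down the arc and press it shut.

Request:
{"fn": "carry_out", "kwargs": {
  "increments": [
    [[0, 0, 0], [0, 10.4, -11], 1],
    [[0, 0, 0], [0, 21.6, -20.9], 1],
    [[0, 0, 0], [0, 33.9, -29.5], 1],
    [[0, 0, 0], [0, 47, -37], 1],
    [[0, 0, 0], [0, 60.7, -43], 1],
    [[0, 0, 0], [0, 75, -48], 1],
    [[0, 0, 0], [0, 82, -50], 1],
    [[0, 0, 0], [0, 89.6, -52], 1],
    [[0, 0, 0], [0, 89.6, -52], 1]
  ]
}}

```text
time_s: 40.95
ee_pos: [510.9, 187.1, 273.6]
ee_rot: [-90.0, -0.1, -9.7]
force: [-1.1, 0.3, 8.9]
gripper_width: 0.4
```

Request:
{"fn": "carry_out", "kwargs": {
  "increments": [
    [[0, 0, 0], [0, 4, -1], 1],
    [[0, 0, 0], [0, 8, -2], 1],
    [[0, 0, 0], [0, 12, -3], 1],
    [[0, 0, 0], [0, 15, -3], 1],
    [[0, 0, 0], [0, 16.5, -3], 1],
    [[0, 0, 0], [0, 16.5, -3], 1],
    [[0, 0, 0], [0, 16.5, -3], 1]
  ]
}}

```text
time_s: 41.53
ee_pos: [510.2, 184.3, 256.9]
ee_rot: [-90.0, -0.1, -9.7]
force: [-0.2, 1.6, 8.9]
gripper_width: 0.2
```

Request:
{"fn": "carry_out", "kwargs": {
  "increments": [
    [[0, 0, 0], [0, 1, 0], 1],
    [[0, 0, 0], [0, 2, 0], 1],
    [[0, 0, 0], [0, 3, 0], 1],
    [[0, 0, 0], [0, 3, 0], 1],
    [[0, 0, 0], [0, 3, 0], 1]
  ]
}}

```text
time_s: 41.95
ee_pos: [510.1, 184.2, 256.2]
ee_rot: [-89.9, -0.1, -9.7]
force: [-5.6, -0.9, 23.9]
gripper_width: 0.3
```

The lid is hard against its stop at 24 N. I'll release it and check that it stays shut.

Request:
{"fn": "carry_out", "kwargs": {
  "increments": [
    [[0, 0, 0], [0, -3, 0], 1],
    [[0, 0, 0], [0, -20, 0], 1],
    [[0, 0, 0], [0, -55, 0], 1],
    [[0, 0, 0], [0, -95, 0], 1],
    [[0, 0, 0], [0, -110, -35], 1],
    [[0, 0, 0], [0, -110, -70], 1],
    [[0, 0, 0], [0, -110, -105], 1],
    [[0, 0, 0], [0, -110, -110], 1],
    [[0, 0, 0], [0, -110, -110], 1],
    [[0, 0, 0], [0, -110, -110], 1]
  ]
}}

```text
time_s: 42.78
ee_pos: [491.3, 75.5, 362.3]
ee_rot: [-90.0, 0.1, -9.7]
force: [-0.7, 0.2, -0.8]
gripper_width: 0.5
```

Run:
```python
from h import *
o=shot("20",("side","scene","wrist")); s=o["side"][1]; print(s["time_s"],s["ee_pos"],s["force"])
f,s=o["wrist"]; w=wcloud(f,s); d=np.array([.1685,.9857]);n=np.array([-d[1],d[0]]); q=w[...,:2]-[573,226]; cx=q@d; cy=q@n
for a,b in((-80,-60),(-20,0),(40,70)):
    m=(cx>a)&(cx<b)&(abs(cy)<90)&(abs(cy)>25); print("lid z at cx",a,b,m.sum(),np.nanmedian(w[...,2][m]))
for k in ("side","scene"):
    f,s=o[k]; w=cloud(f); hsv=cv2.cvtColor(f["frame"],cv2.COLOR_BGR2HSV); H,S=hsv[...,0].astype(int),hsv[...,1]; x,y,z=np.moveaxis(w,-1,0)
    q=w[...,:2]-[573,226]; cx=q@d; cy=q@n
    for a,b in((-80,-60),(-20,0),(40,70)):
        m=(cx>a)&(cx<b)&(abs(cy)<90)&(abs(cy)>25)&(z<90); print(k,"lid z at cx",a,b,m.sum(),np.nanmedian(z[m]))
    m=(H>12)&(H<34)&(S>70)&(z>25)&(z<70)&(x>340)&(x<470)&(y>-190)&(y<70);print(k,"dowel",m.sum(),axis(w[m]),np.nanpercentile(z[m],[5,50,95]).round(1))
b=cv2.imread("pics/side20.png")[80:290,150:380]; c=cv2.imread("pics/scene20.png")[120:312,160:370]
cv2.imwrite("pics/c20.png",np.hstack([cv2.resize(b,(400,384)),cv2.resize(c,(400,384))]))
```

```text
42.7833 [491.29392141  75.4737305  362.31868066] [-0.68305165  0.17809506 -0.75637228]
lid z at cx -80 -60 2754 67.88776247192388
lid z at cx -20 0 2589 67.94120068859996
lid z at cx 40 70 0 nan
side lid z at cx -80 -60 176 66.45290399655377
side lid z at cx -20 0 89 67.18799072654173
side lid z at cx 40 70 114 67.29673221412745
side dowel 247 (array([420.2, -65.9]), np.float64(87.16), np.float64(178.0)) [41.5 49.  52.9]
scene lid z at cx -80 -60 217 64.80135961717686
scene lid z at cx -20 0 237 65.16064465617016
scene lid z at cx 40 70 396 64.84396990863314
scene dowel 153 (array([427.4, -63.6]), np.float64(88.35), np.float64(178.8)) [41.2 46.9 51.7]
  return np.nanmean(a, axis, out=out, keepdims=keepdims)
```

View pics/c20.png

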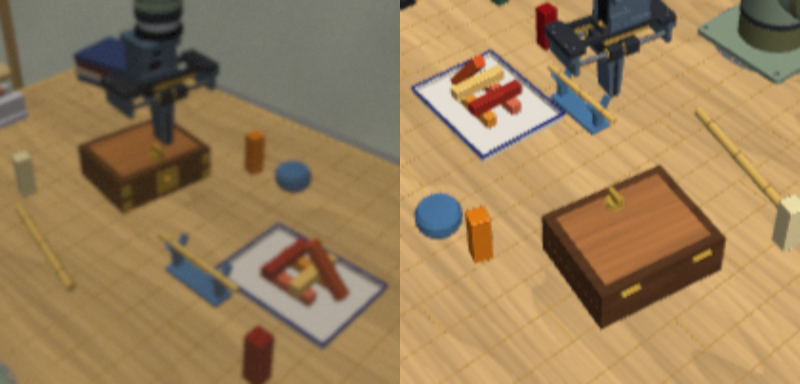

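Run:
```python
from h import *
from workcell import env
a=np.radians(88.7); ty=np.array([np.cos(a),np.sin(a)]); tx=np.array([ty[1],-ty[0]]); bad=False
for k in ("side","scene"):
    R={}
    for tag in ("18","20"):
        f=dict(np.load(f"{k}{tag}.npz")); w=cloud(f); q=w[...,:2]-[538,-185.5]; t=np.stack([q@tx,q@ty],-1); z=w[...,2]
        ok=(abs(t[...,0])<75)&(abs(t[...,1])<100)&(cv2.cvtColor(f["frame"],cv2.COLOR_BGR2HSV)[...,1]>50)
        for nm,lo,hi in(("L1",17,29),("L2",39,50),("L3",58,70)):
            m=ok&(z>lo)&(z<hi); print(k,tag,nm,m.sum(),t[m].mean(0).round(1),t[m].min(0).round(),t[m].max(0).round())
d=cv2.absdiff(cv2.imread("pics/scene18.png"),cv2.imread("pics/scene20.png"))[125:205,160:240]; print("scene crib change px",(d.max(2)>40).sum())
```

```text
side 18 L1 238 [-11.2 -16.1] [-54. -82.] [40. 55.]
side 18 L2 366 [-9.8 -3.5] [-53. -65.] [50. 38.]
side 18 L3 51 [  1.  -36.9] [ -8. -48.] [ 16. -15.]
side 20 L1 241 [-10.5 -17.1] [-53. -81.] [38. 54.]
side 20 L2 363 [-10.3  -3.8] [-53. -67.] [49. 38.]
side 20 L3 56 [  0.8 -36.9] [ -8. -47.] [ 16. -16.]
scene 18 L1 178 [ 4.9 12.6] [-50. -75.] [51. 61.]
scene 18 L2 254 [3.2 2. ] [-49. -58.] [55. 43.]
scene 18 L3 17 [ 14.4 -25.4] [  6. -41.] [ 18. -10.]
scene 20 L1 174 [ 5.8 16.1] [-46. -76.] [52. 59.]
scene 20 L2 231 [3.7 3.9] [-51. -54.] [52. 46.]
scene 20 L3 18 [ 15.2 -26.7] [ -0. -43.] [ 20. -10.]
scene crib change px 39
```

The numbers show something amiss: almost nothing at layer-3 height where the orange blank was (x=26), only a bit near (8,-35). It was probably the announced knock after I left. I'll go and measure it from above.

Request:
{"fn": "carry_out", "kwargs": {
  "increments": [
    [[0, 0, 0], [11, -10, -34], 0.6],
    [[0, 0, 0], [22, -20, -68], 0.6],
    [[0, 0, 0], [33, -30, -102], 0.6],
    [[0, 0, 0], [44, -40, -136], 0.6],
    [[0, 0, 0], [55, -47, -170], 0.6],
    [[0, -0.05, 0], [66, -47, -204], 0.6],
    [[0, -0.1, 0], [77, -47, -238], 0.6],
    [[0, -0.147, 0], [88, -47, -272], 0.6],
    [[0, -0.147, 0], [99.7, -47, -308], 0.6],
    [[0, -0.147, 0], [99.7, -47, -308], 0.6]
  ]
}}

```text
time_s: 43.77
ee_pos: [539.2, -249.5, 408.8]
ee_rot: [-90.2, -0.0, -1.4]
force: [0.7, 0.1, 0.6]
gripper_width: 36.7
```

Request:
{"fn": "carry_out", "kwargs": {
  "increments": [
    [[0, 0, 0], [0, 0, 0], 0.6],
    [[0, 0, 0], [0, 0, 0], 0.6],
    [[0, 0, 0], [0, 0, 0], 0.6]
  ]
}}

```text
time_s: 44.02
ee_pos: [538.1, -243.4, 409.6]
ee_rot: [-90.0, 0.0, -1.2]
force: [0.4, 0.4, 0.4]
gripper_width: 36.9
```

```bash
cat > crib.py <<'E'
import sys
from h import *
f,s=shot(sys.argv[1])["wrist"]; print(s["time_s"],s["ee_pos"],s["ee_rot"]); w=wcloud(f,s)
a=np.radians(88.7); ty=np.array([np.cos(a),np.sin(a)]); tx=np.array([ty[1],-ty[0]])
q=w[...,:2]-[538,-185.5]; t=np.stack([q@tx,q@ty],-1); z=w[...,2]; h=cv2.cvtColor(f["frame"],cv2.COLOR_BGR2HSV)
xs=np.arange(-80,81,8); ys=np.arange(-96,100,8)[::-1]
print("     "+"".join(f"{x:5d}" for x in xs))
for y in ys:
    r=[]
    for x in xs:
        k=(abs(t[...,0]-x)<4)&(abs(t[...,1]-y)<4)&(z<150); r.append("    ." if k.sum()<2 else f"{np.median(z[k]):3.0f}"+("o" if np.median(h[...,0][k])<=11 else "y" if np.median(h[...,0][k])<30 else "-")+("!" if np.median(h[...,1][k])>130 else " "))
    print(f"{y:4d} "+"".join(r))
np.savez("crib.npz",t=t,z=z,h=h)
E
python3 crib.py 21
```

```text
44.0167 [ 538.11686272 -243.36896657  409.55664571] [-8.99550079e+01  3.39689760e-02 -1.15734564e+00]
       -80  -72  -64  -56  -48  -40  -32  -24  -16   -8    0    8   16   24   32   40   48   56   64   72   80
  96   7y   5y   5y   5y   5y   5y   5y   5y   5y   5y   5y   5y   5y   5y   5y   5y   5y   5y   5y   5y   8y 
  88   7y   5y   5y   5y   5y   5y   5y   5y   5y   5y   5y   5y   5y   5y   5y   5y   5y   5y   5y   5y   6y 
  80  10y   5y   5y   5y   5y   5y   5y   5y   5y   5y   5y   5y   5y   5y   5y   5y   5y   5y   5y   5y   7y 
  72   9y   5y   5y   5y   5y   5y   5y   5y   5y   5y   5y   5y   5y   5y   5y   5y   5y   5y   5y   5y   7y 
  64   7y   5y   5y   5y   5y   5y   5y   5y   5y   5y   5y   5y   5y   5y   5y   5y   5y   5y   5y   5y   6y 
  56   6y   5y   5y   5y   5y   5y   5y   5y   5y   5y   5y   5y   5y   5y   5y   5y   5y   5y   5y   5y   8y 
  48   6y   4y   5y   5y   5y   5y  25o  25o  12o   5y   5y   5y  15y  25y! 25y!  5y   5y   5y   5y   5y   6y 
  40   8y   5y   5y   5y   5y   5y  24o  25o  17o   5y   5y   5y  17y  25y! 25y!  5y   5y   5y   5y   5y   6y 
[... 1186 characters left out ...]
 24y   5y   5y   5y   5y   5y   7y 
 -56   6y   5y   5y   4y   5y   5y   5y   5y   5y   5y  52o! 52o! 51o!  5y   5y   5y   5y   5y   5y   5y   6y 
 -64   6y   5y   5y   4y   5y   5y   5y   5y   5y   4y  40o  43o! 44o!  6y   5y   5y   5y   5y   5y   5y   8y 
 -72   6y   5y   5y   5y   5y   5y   5y   5y   5y   5y   5y  33o! 33o!  5y   5y   5y   5y   5y   5y   5y   9y 
 -80   5y   5y   5y   5y   4y   5y   5y   5y   5y   5y   5y  23o  23o!  6o   5y   5y   5y   5y   5y   5y   6y 
 -88   8y   5y   5y   5y   5y   5y   5y   5y   5y   5y   5y   5y   5y   5y   5y   5y   5y   5y   5y   5y   7y 
 -96   8y   5y   5y   5y   5y   5y   5y   5y   5y   5y   5y   5y   5y   5y   5y   5y   5y   5y   5y   5y   9y
```

The orange blank (the third-layer one) has been tipped. It leans at about 50° over the yellow one, from (12,-82) on the tray floor up to (3,-14) at z≈92. The other four are in place. I'll fit its pose and plan a vertical-tool grasp below the yellow blank.

Run:
```python
from h import *
c=np.load("crib.npz"); t,z,h=c["t"],c["z"],c["h"]
m=(h[...,0]<=12)&(h[...,1]>115)&(t[...,0]>-15)&(t[...,0]<25)&(t[...,1]<-2)&(t[...,1]>-95)&(z>14)&(z<110)
m&=~((z<48)&(t[...,1]>-50))
P=np.c_[t[m],z[m]]
from scipy.stats import theilslopes
s1=theilslopes(P[:,2],P[:,1]); s2=theilslopes(P[:,0],P[:,1]); print(m.sum(),"slope",s1[0],np.degrees(np.arctan(s1[0])),"x vs y slope",s2[0])
for y in range(-88,0,8):
    k=abs(P[:,1]-y)<4
    if k.sum()>4: print(y,k.sum(),"x",np.percentile(P[k,0],[3,50,97]).round(1),"z",np.percentile(P[k,2],[3,50,97]).round(1))
```

```text
957 slope 1.0907858445511835 47.486328418259674 x vs y slope -0.1724035543493781
-80 32 x [ 5.8 14.6 22.3] z [22.1 25.4 27.7]
-72 72 x [ 4.4 12.9 21.8] z [28.3 33.  38.1]
-64 63 x [ 3.1 11.5 19.9] z [39.  43.6 46.6]
-56 82 x [ 1.2 10.1 19.8] z [44.  51.7 56.4]
-48 97 x [-0.4  8.6 17.9] z [56.3 61.7 66.9]
-40 100 x [-1.5  7.2 16.2] z [65.5 71.4 76.3]
-32 116 x [-3.6  5.9 14.6] z [74.9 81.5 86.2]
-24 139 x [-5.4  3.7 13.1] z [85.9 91.5 95.3]
-16 159 x [-6.4  2.7 11.8] z [86.1 90.9 94.4]
-8 97 x [-6.5  3.7 11. ] z [82.9 85.5 88.8]
```

Request:
{"fn": "carry_out", "kwargs": {
  "increments": [
    [[0, -0.08, 0], [5, 40, -1.5], 0.6],
    [[0, -0.171, 0], [9.5, 80, -1.5], 0.6],
    [[0, -0.171, 0], [9.5, 115, -1.5], 0.6],
    [[0, -0.171, 0], [9.5, 145, -1.5], 0.6],
    [[0, -0.171, 0], [9.5, 170, -1.5], 0.6],
    [[0, -0.171, 0], [9.5, 183, -1.5], 0.6],
    [[0, -0.171, 0], [9.5, 190, -1.5], 0.6],
    [[0, -0.171, 0], [9.5, 190, -1.5], 0.6]
  ]
}}

```text
time_s: 44.73
ee_pos: [547.2, -245.4, 218.6]
ee_rot: [-89.9, 0.1, 8.6]
force: [-0.1, -0.1, 0.0]
gripper_width: 36.4
```

Request:
{"fn": "carry_out", "kwargs": {
  "increments": [
    [[0, 0, 0], [0, 0, 0], 1],
    [[0, 0, 0], [0, 0, 0], 1],
    [[0, 0, 0], [0, 0, 0], 1],
    [[0, 0, 0], [0, 0, 0], 1],
    [[0, 0, 0], [0, 0, 0], 1],
    [[0, 0, 0], [0, 0, 0], 1],
    [[0, 0, 0], [0, 0, 0], 1],
    [[0, 0, 0], [0, 0, 0], 1]
  ],
  "force": 30
}}

```text
time_s: 45.4
ee_pos: [547.7, -246.8, 220.6]
ee_rot: [-90.1, -0.1, 8.5]
force: [0.4, -0.8, 5.0]
gripper_width: 20.3
```

Request:
{"fn": "carry_out", "kwargs": {
  "increments": [
    [[0, 0, 0], [0, -15, 0], 1],
    [[0, 0, 0], [0, -50, 0], 1],
    [[0, 0, 0], [0, -90, 0], 1],
    [[0, 0, 0], [8, -90, 35], 1],
    [[0, 0, 0], [16, -90, 70], 1],
    [[0, 0, 0], [24, -90, 105], 1],
    [[0, 0, 0], [32, -90, 140], 1],
    [[0, 0, 0], [40, -90, 175], 1],
    [[0, 0, 0], [48, -90, 210], 1],
    [[0, 0, 0], [57, -90, 245], 1]
  ]
}}

```text
time_s: 46.23
ee_pos: [566.6, 5.9, 309.1]
ee_rot: [-90.0, 0.1, 8.5]
force: [0.6, -0.8, -0.7]
gripper_width: 20.0
```

Request:
{"fn": "carry_out", "kwargs": {
  "increments": [
    [[0, 0, 0], [6, 30, 25], 1],
    [[0, 0, 0], [6, 60, 25], 1],
    [[0, 0, 0], [6, 80, 25], 1],
    [[0, 0, 0], [6, 92, 25], 1],
    [[0, 0, 0], [6, 92, 25], 1]
  ]
}}

```text
time_s: 46.65
ee_pos: [568.7, 30.5, 215.4]
ee_rot: [-89.9, 0.3, 8.6]
force: [-0.4, 0.3, -0.1]
gripper_width: 19.7
```

Request:
{"fn": "carry_out", "kwargs": {
  "increments": [
    [[0, 0, 0], [0, 3, 0], 1],
    [[0, 0, 0], [0, 6, 0], 1],
    [[0, 0, 0], [0, 9, 0], 1],
    [[0, 0, 0], [0, 11, 0], 1],
    [[0, 0, 0], [0, 11, 0], 1]
  ],
  "force": 5
}}

```text
time_s: 47.07
ee_pos: [568.9, 30.1, 207.0]
ee_rot: [-89.9, 0.1, 8.5]
force: [-2.2, 1.8, 5.6]
gripper_width: 19.6
```

Request:
{"fn": "carry_out", "kwargs": {
  "increments": [
    [[0, 0, 0], [0, 3, 0], 1],
    [[0, 0, 0], [0, 6, 0], 1],
    [[0, 0, 0], [0, 8, 0], 1],
    [[0, 0, 0], [0, 8, 0], 1],
    [[0, 0, 0], [0, 8, 0], 0.6],
    [[0, 0, 0], [0, 8, 0], 0.6],
    [[0, 0, 0], [0, 8, 0], 0.6],
    [[0, 0, 0], [0, 8, 0], 0.6],
    [[0, 0, 0], [0, 8, 0], 0.6],
    [[0, 0, 0], [0, 8, 0], 0.6]
  ]
}}

```text
time_s: 47.9
ee_pos: [569.6, 29.7, 198.7]
ee_rot: [-90.0, -0.0, 8.5]
force: [-0.4, 0.1, -0.0]
gripper_width: 36.6
```

Request:
{"fn": "carry_out", "kwargs": {
  "increments": [
    [[0, 0, 0], [0, -30, 0], 0.6],
    [[0, 0, 0], [0, -70, 0], 0.6],
    [[0, 0, 0], [0, -110, -20], 0.6],
    [[0, 0, 0], [0, -110, -20], 0.6],
    [[0, 0, 0], [0, -110, -20], 0.6],
    [[0, 0, 0], [0, -110, -20], 0.6]
  ]
}}

```text
time_s: 48.4
ee_pos: [572.1, 9.9, 308.3]
ee_rot: [-90.0, 0.0, 8.5]
force: [-1.2, 0.4, -0.5]
gripper_width: 36.7
```

Run:
```python
from h import *
f,s=shot("22")["wrist"]; print(s["time_s"],s["ee_pos"],s["ee_rot"],s["gripper_width"]); w=wcloud(f,s)
h=cv2.cvtColor(f["frame"],cv2.COLOR_BGR2HSV); x,y,z=np.moveaxis(w,-1,0)
m=((h[...,0]<=12)&(h[...,1]>125)&(x>430)&(x<690)&(y>-60)&(y<120)&(z>5)&(z<120)).astype(np.uint8)
N,l,st,c=cv2.connectedComponentsWithStats(m)
for i in range(1,N):
    if st[i,4]>200: k=l==i; print(st[i,4],c[i].round(),rect(w[k]),axis(w[k]),"z",np.percentile(z[k],[3,50,97]).round(1),np.median(h[k],0))
```

```text
48.4 [572.08088966   9.93550607 308.28993599] [-8.99824683e+01  4.31799887e-02  8.50601406e+00] 36.66551660630187
2353 [256. 125.] (array([562.4,  71.6]), array([19.5, 99.5]), 8.59) (array([562.2,  71.2]), np.float64(98.64), np.float64(96.1)) z [19.4 20.8 22.1] [  9. 160. 209.]
```

It lies flat at (562,71), heading 98.6°. I'll regrasp it at its middle and carry it back to the third-layer slot.

Request:
{"fn": "carry_out", "kwargs": {
  "increments": [
    [[0, 0, 0], [-1.2, 20, 31], 0.6],
    [[0, 0, 0], [-1.2, 45, 62.3], 0.6],
    [[0, 0, 0], [-1.2, 80, 62.3], 0.6],
    [[0, 0, 0], [-1.2, 102, 62.3], 0.6],
    [[0, 0, 0], [-1.2, 109.3, 62.3], 0.6],
    [[0, 0, 0], [-1.2, 109.3, 62.3], 0.6],
    [[0, 0, 0], [-1.2, 109.3, 62.3], 1],
    [[0, 0, 0], [-1.2, 109.3, 62.3], 1],
    [[0, 0, 0], [-1.2, 109.3, 62.3], 1],
    [[0, 0, 0], [-1.2, 109.3, 62.3], 1]
  ],
  "force": 30
}}

```text
time_s: 49.28
ee_pos: [562.6, 71.3, 200.8]
ee_rot: [-90.0, -0.2, 8.5]
force: [0.8, -0.3, 1.7]
gripper_width: 19.9
```

Request:
{"fn": "carry_out", "kwargs": {
  "increments": [
    [[0, 0, 0], [0, 0, 0], 1],
    [[0, 0, 0], [0, 0, 0], 1],
    [[0, 0, 0], [0, 0, 0], 1],
    [[0, 0, 0], [0, 0, 0], 1]
  ]
}}

```text
time_s: 49.62
ee_pos: [562.6, 71.3, 200.8]
ee_rot: [-90.0, -0.2, 8.5]
force: [-0.9, 0.2, 5.8]
gripper_width: 19.8
```

Request:
{"fn": "carry_out", "kwargs": {
  "increments": [
    [[0, 0, 0], [0, -30, 0], 1],
    [[0, 0, 0], [0, -65, 0], 1],
    [[0, 0, 0], [0, -100, 0], 1],
    [[0, 0.05, 0], [-5, -100, -36], 1],
    [[0, 0.1, 0], [-10, -100, -72], 1],
    [[0, 0.171, 0], [-15, -100, -108], 1],
    [[0, 0.171, 0], [-20, -100, -144], 1],
    [[0, 0.171, 0], [-25, -100, -180], 1],
    [[0, 0.171, 0], [-31, -100, -216], 1],
    [[0, 0.171, 0], [-36.6, -100, -254.9], 1]
  ]
}}

```text
time_s: 50.45
ee_pos: [563.1, -187.4, 299.5]
ee_rot: [-90.0, 0.0, -1.2]
force: [0.9, 0.2, -1.8]
gripper_width: 19.5
```

Request:
{"fn": "carry_out", "kwargs": {
  "increments": [
    [[0, 0, 0], [0, 0, 0], 1],
    [[0, 0, 0], [0, 0, 0], 1],
    [[0, 0, 0], [0, 0, 0], 1]
  ]
}}

```text
time_s: 50.7
ee_pos: [563.4, -185.9, 299.2]
ee_rot: [-89.9, 0.0, -1.3]
force: [-0.2, 0.7, -1.2]
gripper_width: 19.8
```

```bash
python3 tl.py 23
```

```text
50.7 [ 563.4264218  -185.85846463  299.19959938] [-8.99471279e+01  4.24320110e-02 -1.30859164e+00] 19.772307553487153
z 24.7 n 324 tray [25.6 46.5] [19.3 12.3] 1.0 hi/lo [16.1 40.2] [35.2 52.6]
z 24.8 n 476 tray [-30.7  42.9] [16.8 35.2] 89.0 hi/lo [-48.5  34.5] [-13.2  51.4]
z 24.8 n 702 tray [-20.2  -4. ] [28.9 32.2] 85.3 hi/lo [-37.4 -18.9] [-5.1 10.3]
z 44.7 n 1795 tray [-20.1  25.2] [20.9 60.8] 89.7 hi/lo [-50.5  14.8] [10.4 35.7]
z 44.8 n 271 tray [44.3 25.9] [ 8.4 19.5] 1.2 hi/lo [40.1 16.1] [48.7 35.6]
z 44.5 n 743 tray [-26.7 -22.5] [43.5 13.4] 0.5 hi/lo [-48.5 -29.4] [ -5.1 -15.8]
z 119.1 n 3725 tray [25.7 19. ] [64.4 20.6] 89.8 hi/lo [ 15.3 -13.2] [36.  51.2]
z 119.0 n 581 tray [ 25.6 -40.2] [16.6 19.9] 88.3 hi/lo [ 15.5 -48.8] [ 35.5 -31.8]
```

Request:
{"fn": "carry_out", "kwargs": {
  "increments": [
    [[0, 0, 0], [0, 30, 0], 1],
    [[0, 0, 0], [0, 46, 0], 1],
    [[0, 0, 0], [0, 52, 0], 1],
    [[0, 0, 0], [0, 54.8, 0], 1],
    [[0, 0, 0], [0, 54.8, 0], 1],
    [[0, 0, 0], [0, 54.8, 0], 0.6],
    [[0, 0, 0], [0, 54.8, 0], 0.6],
    [[0, 0, 0], [0, 54.8, 0], 0.6],
    [[0, 0, 0], [0, 54.8, 0], 0.6],
    [[0, 0, 0], [0, 54.8, 0], 0.6]
  ]
}}

```text
time_s: 51.58
ee_pos: [563.8, -186.0, 244.9]
ee_rot: [-90.0, -0.0, -1.3]
force: [-0.3, 1.1, 0.8]
gripper_width: 36.5
```

Request:
{"fn": "carry_out", "kwargs": {
  "increments": [
    [[0, 0, 0], [0, -10, 0], 0.6],
    [[0, 0, 0], [0, -35, 0], 0.6],
    [[0, 0, 0], [0, -75, 0], 0.6],
    [[0, 0, 0], [0, -115, -20], 0.6],
    [[0, 0, 0], [-10, -150, -45], 0.6],
    [[0, 0, 0], [-24, -165, -59], 0.6],
    [[0, 0, 0], [-24, -165, -59], 0.6],
    [[0, 0, 0], [-24, -165, -59], 0.6],
    [[0, 0, 0], [-24, -165, -59], 0.6]
  ]
}}

```text
time_s: 52.33
ee_pos: [538.2, -244.1, 409.0]
ee_rot: [-89.9, 0.1, -1.3]
force: [0.6, -1.3, -0.3]
gripper_width: 36.4
```

```bash
python3 crib.py 24
python3 - <<'E'
from h import *
o=shot("24b",("side","scene"))
d=np.array([.1685,.9857]);n=np.array([-d[1],d[0]])
for k in o:
    f,s=o[k]; w=cloud(f); hsv=cv2.cvtColor(f["frame"],cv2.COLOR_BGR2HSV); H,S=hsv[...,0].astype(int),hsv[...,1]; x,y,z=np.moveaxis(w,-1,0)
    q=w[...,:2]-[573,226]; cx=q@d; cy=q@n
    m=(cx>-80)&(cx<-60)&(abs(cy)<90)&(abs(cy)>25); print(k,"lid front z",np.nanmedian(z[m]))
    m=(H>12)&(H<34)&(S>70)&(z>25)&(z<70)&(x>340)&(x<470)&(y>-190)&(y<70);print(k,"dowel",m.sum(),axis(w[m]),np.nanpercentile(z[m],[5,50,95]).round(1))
E
```

```text
52.3333 [ 538.21402467 -244.1216515   409.02858253] [-8.99320404e+01  5.08992722e-02 -1.28150743e+00]
       -80  -72  -64  -56  -48  -40  -32  -24  -16   -8    0    8   16   24   32   40   48   56   64   72   80
  96   7y   5y   4y   5y   5y   5y   5y   5y   5y   5y   5y   5y   5y   5y   5y   5y   5y   5y   5y   5y   6y 
  88   6y   5y   4y   5y   5y   5y   5y   5y   5y   5y   5y   5y   5y   5y   5y   5y   5y   5y   5y   5y   6y 
  80   7y   5y   5y   5y   5y   5y   5y   5y   5y   5y   5y   5y   5y   5y   5y   5y   5y   5y   5y   5y   6y 
  72   7y   5y   5y   5y   5y   5y   5y   5y   5y   5y   5y   5y   5y   5y   5y   5y   5y   5y   5y   5y   6y 
  64   7y   5y   5y   5y   5y   5y   5y   5y   5y   5y   5y   5y   5y   5y   5y   5y   5y   5y   5y   5y   6y 
  56   8y   5y   5y   5y   5y   5y   5y   5y   5y   5y   5y   5y   5y   5y   5y   5y   5y   5y   5y   5y   8y 
  48   7y   4y   5y   5y   5y   5y  25o  25o   9y   5y   5y   5y  19y  65o! 65o!  6o   5y   5y   5y   5y   6y 
  40  10y   5y   5y   5y   4y   5y  25o  25o  24o   5y   5y   5y  47o! 65o! 65o!  5o   5y   5y   5y   5y   6y 
[... 1445 characters left out ...]
-72   6y   4y   5y   5y   5y   5y   5y   5y   5y   5y   5y   5y   5y   5y   5y   5y   5y   5y   5y   5y   8y 
 -80   5y   5y   5y   5y   5y   5y   5y   5y   5y   5y   5y   5y   5y   5y   5y   5y   5y   5y   5y   5y   6y 
 -88   6y   5y   5y   5y   5y   5y   5y   5y   5y   5y   4y   5y   5y   5y   5y   5y   5y   5y   5y   5y   7y 
 -96   8y   4y   5y   4y   5y   5y   5y   5y   5y   5y   5y   5y   5y   5y   5y   5y   5y   5y   5y   5y   9y 
side lid front z 66.4473181229177
side dowel 246 (array([420.3, -65.9]), np.float64(87.1), np.float64(178.0)) [42.4 49.2 53.3]
scene lid front z 64.81071151864523
scene dowel 152 (array([427.4, -61.5]), np.float64(88.72), np.float64(177.4)) [41.5 46.7 51.2]
```

All five blanks are in the crib, the lid is shut and the dowel is in its rest. I'm handing the job in.

Run:
```python
from workcell import env
print(env.job_done(), env.state()["time_s"])
```

```text
the job is handed in; nothing more can be done
the job is handed in; nothing more can be done
```

The job is done and handed in shortly after 52 s of robot time; no verdict came back.

**What I did**
- I pushed the bolt back through the strike hole with the dowel, and the lid came up. The first grasp on the dowel missed because the fingers close slowly; the second held. The dowel then went back to its rest.
- The chest held five blanks. I stacked them crosswise in the tray: two along the long side, two across, and the odd one to one side on top.
- I swung the lid over and pressed it shut at about 24 N.
- After I had left the tray, the top blank was tipped over, probably the knock the task announces. I picked it up, laid it flat on the clear table, regrasped it and put it back.

**Last checks**
- **Blanks:** the bottom pair are about 26 mm either side of the tray's mid-line and the second layer is about 26 mm either side. The top blank is at about +26 mm. Tops are at 25, 45 and 65 mm, which matches the layer heights, though the right-hand bottom blank is mostly hidden under the top one.
- **Lid:** it stays level at about 66 mm with nothing touching it, so I take it as latched. I could not read the bolt directly.
- **Dowel:** it gives the same readings in its rest as at the start.
- **Pot, seals and jar:** the arm kept clear of them. The seals and jar near the work looked in place in the last overview; the pot and green seal lay outside it. I did not measure any of them again.
- **Disagreement:** the two fixed cameras differ by 4 to 7 mm on positions, so I relied on the wrist camera, which matched the grasps.

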